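Set up the coil varnishing bench

TASK

Get this motor-rewinding bench ready for varnishing: first swing the green lamp by its orange knob aside until its head is at least 20 cm from the middle of the hanging bar, then hang every copper saddle coil over the bar, its legs either side, and stand every tipped red tin upright on the black mat beside the yellow one. When all that is done, swing the lamp back so that its head stays over the middle of the bar; leave the yellow tin standing on the mat and the other things on the bench alone.

Things in the scene. Friction and masses are not known exactly. Their poses are not given: they have to be found in the camera images.
- coil0: copper saddle coil, an upside-down U on two legs, 0.25 kg; may be absent. Origin between its feet, z up, x along the tunnel between the legs. 40 mm along x, 76 along y, 54 clear between legs. Inside of the crown 61 mm above the feet, a roof sloping 20 degrees to each leg. Black terminal block on top to hold it by: 30 mm along x, 14 along y, 72 to 104 mm above the feet. Hung, the bar runs along x
- coil0_crown (a point): point on the inside of the crown of coil0, on its centre line, 61 mm above its feet; this is what rests on the bar
- coil1: copper saddle coil, an upside-down U on two legs, 0.25 kg; may be absent. Origin between its feet, z up, x along the tunnel between the legs. 40 mm along x, 76 along y, 54 clear between legs. Inside of the crown 61 mm above the feet, a roof sloping 20 degrees to each leg. Black terminal block on top to hold it by: 30 mm along x, 14 along y, 72 to 104 mm above the feet. Hung, the bar runs along x
- coil1_crown (a point): point on the inside of the crown of coil1, on its centre line, 61 mm above its feet; this is what rests on the bar
- coil2: copper saddle coil, an upside-down U on two legs, 0.25 kg; may be absent. Origin between its feet, z up, x along the tunnel between the legs. 40 mm along x, 76 along y, 54 clear between legs. Inside of the crown 61 mm above the feet, a roof sloping 20 degrees to each leg. Black terminal block on top to hold it by: 30 mm along x, 14 along y, 72 to 104 mm above the feet. Hung, the bar runs along x
- coil2_crown (a point): point on the inside of the crown of coil2, on its centre line, 61 mm above its feet; this is what rests on the bar
- tin0: red varnish tin, 40 x 40 mm and 100 mm tall plus a round white cap 24 mm wide and 18 mm high; 0.2 kg; starts lying across the mat on one flat side; may be absent. Origin at the centre of its bottom face, own z towards the cap (tipped: z is level)
- tin1: red varnish tin, 40 x 40 mm and 100 mm tall plus a round white cap 24 mm wide and 18 mm high; 0.2 kg; starts lying across the mat on one flat side; may be absent. Origin at the centre of its bottom face, own z towards the cap (tipped: z is level)
- tin2: red varnish tin, 40 x 40 mm and 100 mm tall plus a round white cap 24 mm wide and 18 mm high; 0.2 kg; starts lying across the mat on one flat side; may be absent. Origin at the centre of its bottom face, own z towards the cap (tipped: z is level)
- mate: yellow tin of the same shape and size as the red ones with a black cap, already standing on the mat among them; origin at the centre of its bottom, z up
- mat: black rubber mat with yellow edge lines, the tins' lane, 170 mm (its x) by 380 mm (its y), 3 mm thick, fixed; origin at the centre of its underside
- rail_mid (a point): middle of the steel hanging bar, on the bar's top, 110 mm above the bench; the bar runs along this frame's y, 12 mm thick, with 288 mm free between two blue end posts (50 mm wide across the bar, 12 mm thick, 116 mm high) on a 120 mm wide drip plate 6 mm thick; fixed
- lamp_knob (a point): grip point, 275 mm high, on the green bench lamp's orange upright round knob (18 mm thick, 245 to 292 mm high) on the lamp head (dome 108 mm wide, underside at 198 mm). Boom 18 mm thick, 228 to 246 mm high, swings level about a fixed post: stiff, 0.8 N m, stays where left, swings aside towards the robot. This frame's y points along the boom; the post's axis is 260 mm back along it
- stator: steel fan stator disc with copper windings, 120 mm wide, with a shaft 120 mm high; a bystander to leave alone; origin at its underside
- jar: amber jar, 64 mm wide, 85 mm high; a bystander to leave alone; origin at its underside
- bobbin: white plastic bobbin, 48 mm wide, 35 mm high; a bystander to leave alone; origin at its underside
- bearing: steel bearing ring, 52 mm wide, 15 mm high; a bystander to leave alone; origin at its underside
- driver: screwdriver lying on the bench; a bystander to leave alone
Things that resemble listed ones, but are neither listed nor needed, are in the scene too. What is shaped like the coil0 but pink or turquoise is not meant.

How it is judged:
On the way, in this order (a step that is already met when the one before it is completed fails the run):
1. the lamp head is at least 20 cm from the middle of the bar (horizontal distance between lamp_knob and rail_mid above 0.195 m), for 0.2 s.
2. all coils hang on the bar and all tins stand on the mat (x of coil0_crown in the frame of rail_mid between -0.018 and 0.018 m and y of coil0_crown in the frame of rail_mid between -0.135 and 0.135 m and z of coil0_crown in the frame of rail_mid between -0.008 and 0.012 m and angle between each of coil0, coil1, coil2's own z axis and vertical below 0.35 rad and linear speed of each of coil0, coil1, coil2, tin0, tin1, tin2, mate below 0.05 m/s and x of coil1_crown in the frame of rail_mid between -0.018 and 0.018 m and y of coil1_crown in the frame of rail_mid between -0.135 and 0.135 m and z of coil1_crown in the frame of rail_mid between -0.008 and 0.012 m and x of coil2_crown in the frame of rail_mid between -0.018 and 0.018 m and y of coil2_crown in the frame of rail_mid between -0.135 and 0.135 m and z of coil2_crown in the frame of rail_mid between -0.008 and 0.012 m and x of tin0 in the frame of mat between -0.085 and 0.085 m and y of tin0 in the frame of mat between -0.19 and 0.19 m and angle between each of tin0, tin1, tin2, mate's own z axis and vertical below 0.1 rad and height (world z) of each of tin0, tin1, tin2, mate below 0.015 m and x of tin1 in the frame of mat between -0.085 and 0.085 m and y of tin1 in the frame of mat between -0.19 and 0.19 m and x of tin2 in the frame of mat between -0.085 and 0.085 m and y of tin2 in the frame of mat between -0.19 and 0.19 m and x of mate in the frame of mat between -0.085 and 0.085 m and y of mate in the frame of mat between -0.19 and 0.19 m), for 0.2 s.
3. the lamp head is back over the middle of the bar (horizontal distance between lamp_knob and rail_mid below 0.05 m), for 0.2 s.
At the end, for the whole second after the job is handed in: coils and tins at rest: every coil rests on the bar, crown within 18 mm of its line and 135 mm of its middle, tilted under 20 degrees; every tin, the yellow one too, stands on the mat, bottom centre within its edges, tilted under 0.1 rad; lamp head within 50 mm of the bar's middle, seen from above (all of step 2 and horizontal distance between lamp_knob and rail_mid below 0.05 m); the robot touches nothing.
It fails at once if a bystander is moved more than 5 cm (distance of any of stator, jar, bobbin, bearing, driver from where it was at the start of the episode above 0.05 m).
Of coil0, coil1, coil2 only 2 to 3 are there at a start; the rules pass over those that are not, and their reading is None.
Of tin0, tin1, tin2 only 2 to 3 are there at a start; the rules pass over those that are not, and their reading is None.
At some moment in a run one of tin0, tin1, tin2 may be knocked a few centimetres aside while the robot is not near it.
It also fails if it takes over 208 s, if anything falls off the work surface, if the arm or the gripper's body presses on something with over 40 N, if the wrist force passes 120 N, or if a joint passes its speed limit or range.

ROBOT

A 6-joint arm with a two-finger parallel gripper is mounted at the origin on the work surface. World frame = base frame: x ahead of the robot, y to its left, z up, the work surface at z = 0. Lengths are in m, angles in rad, forces in N, time in s.
With the tool pointing down it reaches from about 0.425 to 0.95 m from the base axis. Payload 3.5 kg.
Tool frame: the origin (TCP) lies between the finger pads; the fingertips stand 17 mm ahead of it and the grasp point (between the pads) lies 2 mm behind it (ctrl.tip_reach is the distance from the TCP to the fingertips, in m); z points along the fingers, y is the direction in which the jaws open and shut (so a half turn about z gives the same grasp; the last joint's range is limited). The gripper opens to 85 mm and grips with 20 to 120 N. Pads are 22 mm wide; open, the fingers measure 114 mm over their backs; the gripper's body (76 mm by 85 mm) begins 54 mm behind the grasp point. The pads swing forward as they close: fully open they stand 13 mm farther back than shut.
Start: joints at [-1.372, 0.286, 1.577, -0, 1.279, -0.15], TCP at [0.231, -0.634, 0.248] pointing down, gripper open.
Joint ranges: [-2.77, 2.77], [-0.9, 2.22], [0.21, 2.48], [-1.53, 4.67], [0.24, 2.81], [-2.84, 2.84]. Speed limits (rad/s): [2.79, 2.79, 3.14, 3.14, 3.14, 3.14].

INTERFACE

Orientations are given as a unit quaternion [x, y, z, w].
In Python, from plant import monitor, imaging, workorder, ctrl gives the robot as it stands.
- The arm moves only by the tool send_rows, never from a script. Its argument "rows" is a list of rows, each a list of 4 numbers: the shift along the world's x, y, z normalised to -1 to 1, where 1 is 0.3 m, then the turn about the world's z normalised to -1 to 1, where 1 is 360 degrees. A call has 1 to 20 rows; each row is the pose to reach, as a shift and turn from the pose commanded when the call began, turning the shorter way round; what a row does not reach only later rows make up. A row lasts 1/8 s, in which the tool goes at most 62.5 mm and 10.7 degrees, less where a joint would pass 70% of its speed; a pose out of reach is approached as far as the arm can. A call with a number of a shift or a turn outside -1 to 1 is refused whole. A call with a gripper value outside its range is refused whole. "jaw" is the closure, from 0 (fully open) to 1 (shut), set as the call begins (left out, the last holds). The fingers move at their own pace and stop on an object; "newtons" is the grip in N (left out, the last holds). Time passes only in rows, so rows that repeat a pose let the fingers close. It gives the time, the measured TCP pose, the force and the opening at its end, in the units of the state.
- monitor.get_state(): the state, without advancing time (a new reading comes with each control period).
- imaging.read_camera(name): name is "scene" or "top"; returns the picture (420x560x3 uint8, red, green, blue); there is no depth.
- imaging.calibration(name): a dict with "intrinsics" (3x3 intrinsics, pixels), "dist_coeffs" ([k1, k2, p1, p2, k3] as OpenCV has them; the pictures are not rectified), "cam_to_world" (4x4, takes a point from camera to world coordinates). Camera axes: x right, y up, looking along -z (the intrinsics and any distortion apply to the point x, -y, -z); pixel columns grow to the right and rows downward; lengths in m; the calibration is good to about 2 mm. A picture is of the moment at which its call begins. calibration takes no time and is no camera call.
- workorder.sign_off(): hands the job in, once; it reports no verdict.
The state is a dict: "time": time; "qpos": joint angles; "dq": joint speeds; "joint_efforts": joint torques, N m; "eef_pos": TCP position; "tcp_rot": TCP orientation; "contact_force": force on the tool from outside, world axes, zero at the start; "wrist_torque": the same for the moment, N m; "opening": opening from 0.0 (shut) to 1.0 (fully open).
Only numpy, scipy, OpenCV 4.12 (cv2) and the standard library are available. Lean on these libraries where they do the work, as an engineer would, in place of code of your own. Each camera call takes 0.05 s, during which the arm holds its last target.

## Working session

There is one attempt and no reset: what is moved stays moved. The work goes in short steps, Python scripts to look and compute and a tool call to move; the robot and the scene stay as the last step left them, time stands still between calls to the robot, and variables do not carry over. Pictures are saved under pics/ and viewed, and the job is handed in when it is done.

Besides the shell and the picture viewer there is one more tool, called after "Emit:" as name(argument=value, ...), one argument or row to a line, values as JSON. send_rows: Moves the arm, as the interface text tells. Scaled input: -1 to 1 covers 0.3 m each way for a shift and 360 degrees each way for a turn. Its arguments: {"type":"object","properties":{"rows":{"type":"array"},"jaw":{"type":"number"},"newtons":{"type":"number"}},"required":["rows"]}

```bash
ls; mkdir -p pics; python3 - <<'E'
from plant import monitor, imaging, workorder, ctrl
import cv2
s=monitor.get_state();print(s)
for n in("scene","top"):
    im=imaging.read_camera(n);cv2.imwrite(f"pics/{n}0.png",im[:,:,::-1])
    c=imaging.calibration(n);print(c)
E
```

```text
pics
{'time': 0.0, 'qpos': array([-1.37197118e+00,  2.87156684e-01,  1.57821034e+00,  3.69382389e-05,
        1.27857748e+00, -1.50010465e-01]), 'dq': array([-4.96158999e-04, -9.62266427e-04, -1.10711053e-04,  4.42101528e-04,
        2.29380680e-04,  3.33867716e-05]), 'joint_efforts': array([ 1.10784302e-03, -4.05970824e+01, -2.92628145e+01, -2.71197827e-06,
        5.73693032e-03,  5.24442058e-06]), 'eef_pos': array([ 0.23062171, -0.63371561,  0.24693506]), 'tcp_rot': array([ 9.84827983e-01,  1.73529424e-01, -1.10236875e-05, -1.17600467e-03]), 'contact_force': array([ 0.38179975, -0.37643653, -0.5283645 ]), 'wrist_torque': array([-0.00898226, -0.00258083, -0.02458777]), 'opening': 1.0033298350435216}
{'intrinsics': array([[440.52773472,   0.        , 282.18202418],
       [  0.        , 440.52773472, 211.1464227 ],
       [  0.        ,   0.        ,   1.        ]]), 'dist_coeffs': array([-0.02123203,  0.        ,  0.        ,  0.        ,  0.        ]), 'cam_to_world': array([[-0.65414339, -0.63858478,  0.40534665,  0.96936687],
       [ 0.7563089 , -0.55907453,  0.33975361,  0.41449886],
       [ 0.0096575 ,  0.52881486,  0.84868226,  1.09969975],
       [ 0.        ,  0.        ,  0.        ,  1.        ]])}
{'intrinsics': array([[497.4256675 ,   0.        , 284.72688511],
       [  0.        , 497.4256675 , 215.40434477],
       [  0.        ,   0.        ,   1.        ]]), 'dist_coeffs': array([0.00726917, 0.        , 0.        , 0.        , 0.        ]), 'cam_to_world': array([[-0.00269523,  0.99862279, -0.0523952 ,  0.44999227],
       [-0.99980297, -0.00372142, -0.01949782,  0.04539759],
       [-0.01966595,  0.05233233,  0.99843607,  1.32467596],
       [ 0.        ,  0.        ,  0.        ,  1.        ]])}
```

View pics/scene0.png

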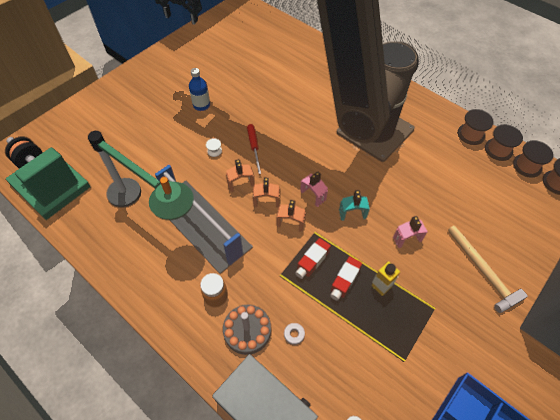

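View pics/top0.png

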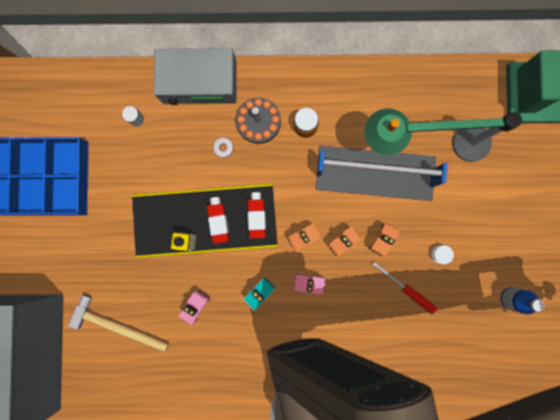

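```bash
cat > h.py <<'E'
import numpy as np, cv2
from plant import monitor, imaging, workorder, ctrl
C={n:imaging.calibration(n) for n in("scene","top")}
def ray(n,u,v):
    c=C[n];p=cv2.undistortPoints(np.array([[[u,v]]],float),c["intrinsics"],c["dist_coeffs"])[0,0]
    M=c["cam_to_world"];d=M[:3,:3]@np.array([p[0],-p[1],-1]);return M[:3,3],d
def px(n,u,v,z):
    o,d=ray(n,u,v);return o+d*(z-o[2])/d[2]
def proj(n,P):
    P=np.atleast_2d(P).astype(float);c=C[n];M=np.linalg.inv(c["cam_to_world"]);q=P@M[:3,:3].T+M[:3,3]
    q=q*[1,-1,-1];return cv2.projectPoints(q,np.zeros(3),np.zeros(3),c["intrinsics"],c["dist_coeffs"])[0][:,0]
def tri(a,b):
    (o1,d1),(o2,d2)=ray("scene",*a),ray("top",*b)
    A=np.stack([d1,-d2],1);t=np.linalg.lstsq(A,o2-o1,rcond=None)[0]
    p1=o1+d1*t[0];p2=o2+d2*t[1];return (p1+p2)/2,np.linalg.norm(p1-p2)
def snap(n,name):
    im=imaging.read_camera(n);cv2.imwrite(f"pics/{name}.png",im[:,:,::-1]);return im
def crop(src,name,x0,y0,x1,y1,k):
    im=cv2.imread(f"pics/{src}.png")[y0:y1,x0:x1];im=cv2.resize(im,None,fx=k,fy=k,interpolation=cv2.INTER_CUBIC)
    for x in range((x0+19)//20*20,x1,20):
        cv2.line(im,((x-x0)*k,0),((x-x0)*k,5),(255,255,255),1);cv2.putText(im,str(x),((x-x0)*k,14),0,.35,(255,255,255),1)
    for y in range((y0+19)//20*20,y1,20):
        cv2.line(im,(0,(y-y0)*k),(5,(y-y0)*k),(255,255,255),1);cv2.putText(im,str(y),(6,(y-y0)*k+4),0,.35,(255,255,255),1)
    cv2.imwrite(f"pics/{name}.png",im)
E
python3 - <<'E'
from h import *
crop("top0","c1",280,90,470,270,4)
crop("top0","c2",120,170,320,320,4)
crop("scene0","c3",90,130,320,270,3)
crop("scene0","c4",240,170,440,310,4)
E
```

```text
(no output)
```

View pics/c1.png

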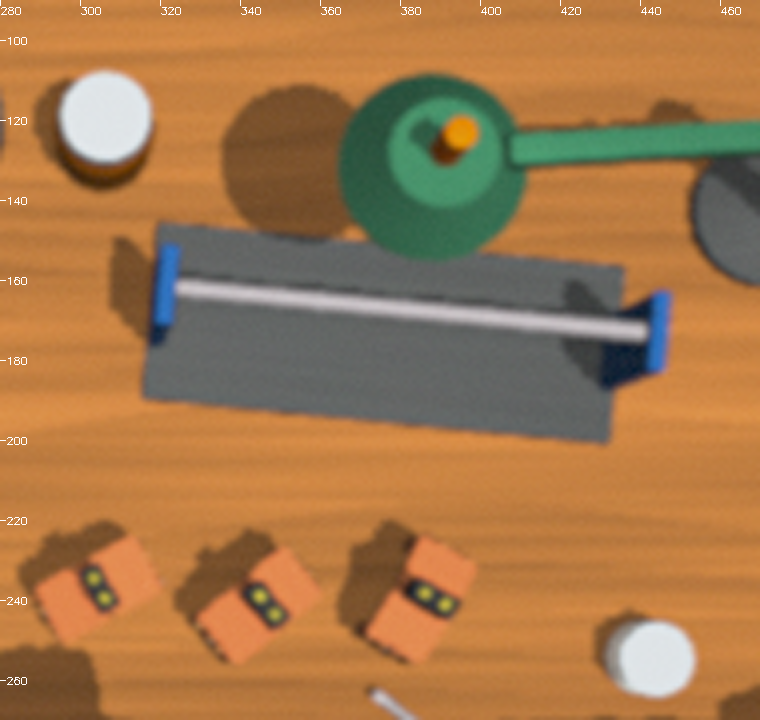

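View pics/c2.png

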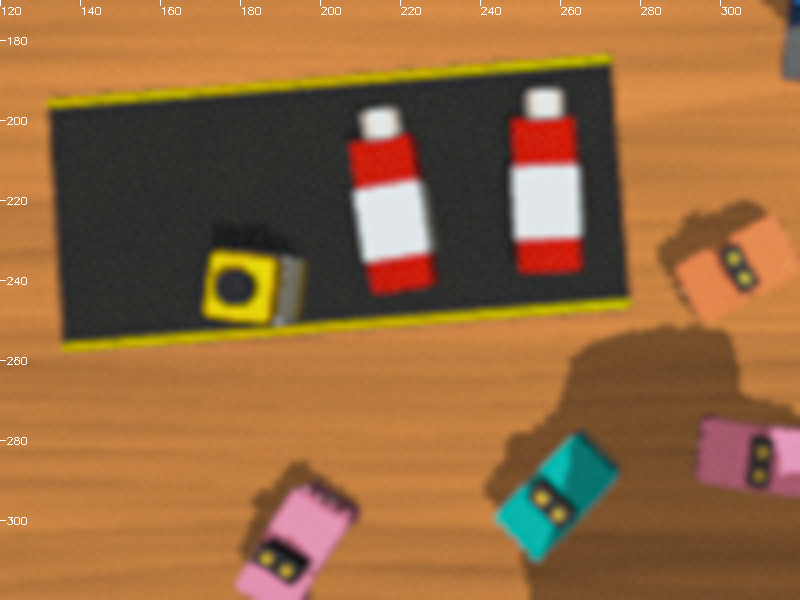

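View pics/c3.png

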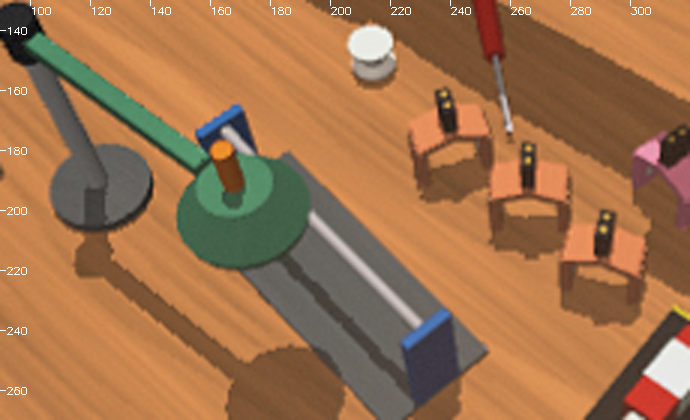

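View pics/c4.png

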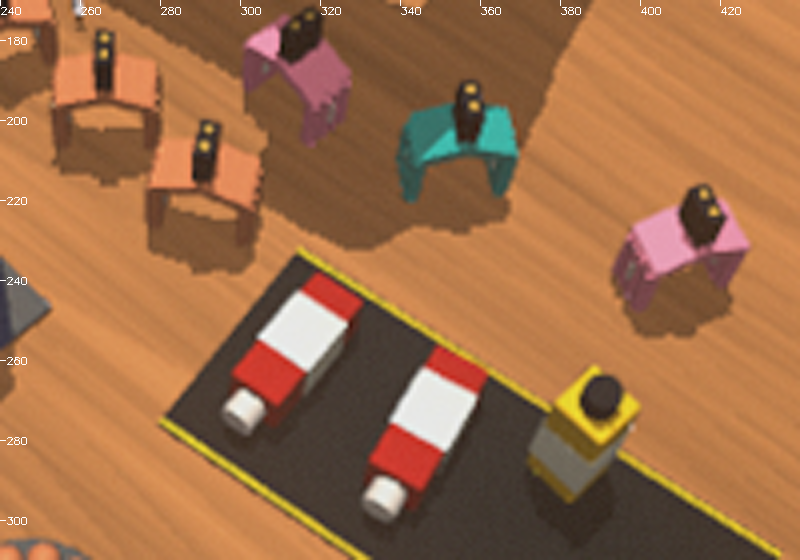

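```bash
python3 - <<'E'
from h import *
np.set_printoptions(precision=4,suppress=True)
print("knob top",px("top",395.3,123.2,.292),px("scene",164,181,.292), tri((164,181),(395.3,123.2)))
print("post top",tri((97,140),(513,121)))
print("post",px("top",513,121,.25), px("top",513,121,.28))
# bar ends top
a=px("top",324,161.8,.11);b=px("top",441.5,172.7,.11);print("bar",a,b,np.linalg.norm(a-b),(a+b)/2)
a=px("scene",164.5,172.5,.11);
for n,l in (("top",[(304.6,236.7),(346.2,241.1),(387.8,239.8)]),("scene",[(291,212-0),(265,180),(238.5,162)])):
    for p in l: print(n,px(n,*p,.104))
for nm,p in dict(matTL=(132,195.5),matTR=(272.5,185),matBR=(277.5,246),matBL=(136,257)).items(): print(nm,px("top",*p,.003))
for nm,p in dict(capA=(214.5,197),shoulderA=(217,204.5),botA=(222,241.5),capB=(255.5,192),shB=(256,199.5),botB=(257.5,237.7)).items(): print(nm,px("top",*p,.043 if nm[0]!='c' else .035))
print("mate",px("top",179,241,.121))
for nm,p,z in (("stator",(258,119),.0),("jar",(305,122),.085),("bobbin",(443,254),.035),("bearing",(223,147),.015),("drv",(374,264),.01),("drv2",(432,308),.02),("postbase",(473,140),0.01)): print(nm,px("top",*p,z))
E
```

```text
knob top [ 0.6962 -0.166   0.292 ] [ 0.6985 -0.1616  0.292 ] (array([ 0.697 , -0.1665,  0.2862]), np.float64(0.0017290322410162407))
post top (array([ 0.7095, -0.4304,  0.2386]), np.float64(0.00584132910201097))
post [ 0.7089 -0.4278  0.25  ] [ 0.7017 -0.4146  0.28  ]
bar [ 0.6452 -0.0277  0.11  ] [ 0.6166 -0.3137  0.11  ] 0.2874439342396997 [ 0.6309 -0.1707  0.11  ]
top [0.4616 0.0207 0.104 ]
top [ 0.4506 -0.0809  0.104 ]
top [ 0.4535 -0.1822  0.104 ]
scene [0.4804 0.0353 0.104 ]
scene [ 0.448 -0.087  0.104]
scene [ 0.4508 -0.1865  0.104 ]
matTL [0.5743 0.4806 0.003 ]
matTR [0.6008 0.1037 0.003 ]
matBR [0.4381 0.0906 0.003 ]
matBL [0.4099 0.4677 0.003 ]
capA [0.5664 0.2537 0.035 ]
shoulderA [0.5462 0.2458 0.043 ]
botA [0.4504 0.2325 0.043 ]
capB [0.579  0.1466 0.035 ]
shB [0.5587 0.1447 0.043 ]
botB [0.46   0.1408 0.043 ]
mate [0.4519 0.3257 0.121 ]
stator [0.7801 0.1427 0.    ]
jar [0.7504 0.0179 0.085 ]
bobbin [ 0.4169 -0.3357  0.035 ]
bearing [0.7017 0.2348 0.015 ]
drv [ 0.3904 -0.1628  0.01  ]
drv2 [ 0.2774 -0.3092  0.02  ]
postbase [ 0.7169 -0.4276  0.01  ]
```

Emit:
send_rows(
  rows=[
    [0, 0, 0.25, 0],
    [0, 0, 0.5, 0],
    [0.1, 0.1, 0.5, 0],
    [0.25, 0.25, 0.5, 0],
    [0.4, 0.4, 0.5, 0],
    [0.55, 0.55, 0.5, 0],
    [0.7, 0.7, 0.5, 0],
    [0.8, 0.8, 0.5, 0],
    [0.8, 0.8, 0.5, 0],
  ],
  jaw=0.4,
  newtons=30,
)

```text
time: 1.23
eef_pos: [0.4726, -0.3917, 0.3978]
tcp_rot: [0.984, 0.176, -0.0, -0.001]
contact_force: [0.5, -1.1, -0.2]
opening: 0.603
```

Emit:
send_rows(
  rows=[
    [0.15, 0.15, 0, 0],
    [0.3, 0.3, 0, 0],
    [0.45, 0.45, 0, 0],
    [0.6, 0.6, 0, 0],
    [0.7, 0.7, 0, 0],
    [0.753, 0.757, 0, 0],
    [0.753, 0.757, 0, 0],
    [0.753, 0.757, 0, 0],
  ],
)

```text
time: 2.22
eef_pos: [0.6957, -0.169, 0.3984]
tcp_rot: [0.985, 0.173, -0.0, 0.0]
contact_force: [0.3, -0.2, 0.3]
opening: 0.601
```

Emit:
send_rows(
  rows=[
    [0, 0, -0.15, 0],
    [0, 0, -0.27, 0],
    [0, 0, -0.36, 0],
    [0, 0, -0.417, 0],
    [0, 0, -0.417, 0],
    [0, 0, -0.417, 0],
  ],
)

```text
time: 2.98
eef_pos: [0.697, -0.168, 0.2752]
tcp_rot: [0.985, 0.173, 0.001, 0.001]
contact_force: [-0.8, -0.2, 0.7]
opening: 0.593
```

```bash
python3 - <<'E'
from h import *
snap("scene","s1");snap("top","t1");crop("s1","s1c",90,80,290,280,3)
E
```

```text
(no output)
```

View pics/s1c.png

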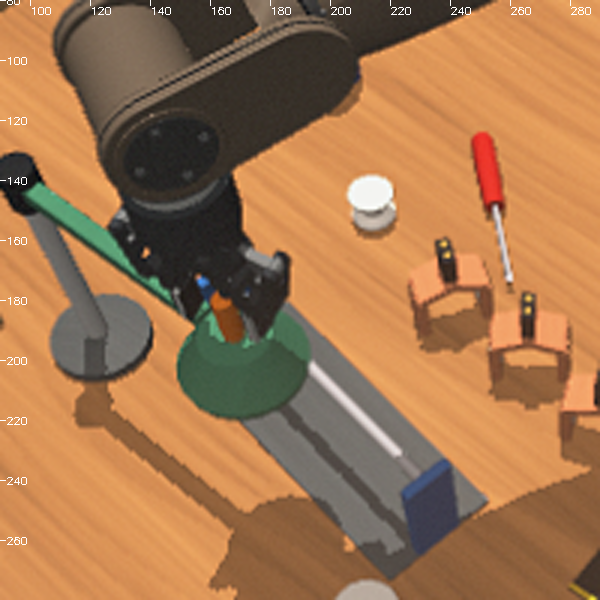

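Emit:
send_rows(
  rows=[
    [0, 0, 0, 0],
    [0, 0, 0, 0],
    [0, 0, 0, 0],
    [0, 0, 0, 0],
    [0, 0, 0, 0],
  ],
  jaw=1,
  newtons=40,
)

```text
time: 3.7
eef_pos: [0.6967, -0.1661, 0.2742]
tcp_rot: [0.985, 0.174, 0.0, -0.001]
contact_force: [-0.8, 4.5, 4.5]
opening: 0.198
```

```bash
python3 - <<'E'
import numpy as np
r0=np.array([-.012,.26])
for k in range(1,13):
    t=np.radians(7.5*k);R=np.array([[np.cos(t),-np.sin(t)],[np.sin(t),np.cos(t)]]);d=(R@r0-r0)/.3
    print([round(d[0],3),round(d[1],3),0,round(7.5*k/360,3)])
E
```

```text
[np.float64(-0.113), np.float64(-0.013), 0, 0.021]
[np.float64(-0.223), np.float64(-0.04), 0, 0.042]
[np.float64(-0.329), np.float64(-0.081), 0, 0.062]
[np.float64(-0.428), np.float64(-0.136), 0, 0.083]
[np.float64(-0.519), np.float64(-0.203), 0, 0.104]
[np.float64(-0.601), np.float64(-0.282), 0, 0.125]
[np.float64(-0.672), np.float64(-0.371), 0, 0.146]
[np.float64(-0.731), np.float64(-0.468), 0, 0.167]
[np.float64(-0.776), np.float64(-0.572), 0, 0.188]
[np.float64(-0.807), np.float64(-0.681), 0, 0.208]
[np.float64(-0.824), np.float64(-0.793), 0, 0.229]
[np.float64(-0.827), np.float64(-0.907), 0, 0.25]
```

Emit:
send_rows(
  rows=[
    [-0.055, -0.005, 0, 0.01],
    [-0.113, -0.013, 0, 0.021],
    [-0.17, -0.025, 0, 0.031],
    [-0.223, -0.04, 0, 0.042],
    [-0.223, -0.04, 0, 0.042],
  ],
)

```text
time: 4.32
eef_pos: [0.6286, -0.1786, 0.2741]
tcp_rot: [0.953, 0.302, -0.001, -0.001]
contact_force: [-5.3, 4.8, 5.3]
opening: 0.2
```

Emit:
send_rows(
  rows=[
    [-0.106, -0.041, 0, 0.02],
    [-0.205, -0.096, 0, 0.041],
    [-0.296, -0.163, 0, 0.062],
    [-0.378, -0.242, 0, 0.083],
    [-0.449, -0.331, 0, 0.104],
    [-0.508, -0.428, 0, 0.125],
    [-0.553, -0.532, 0, 0.146],
    [-0.584, -0.641, 0, 0.166],
    [-0.601, -0.753, 0, 0.187],
    [-0.604, -0.867, 0, 0.208],
    [-0.604, -0.867, 0, 0.208],
    [-0.604, -0.867, 0, 0.208],
  ],
)

```text
time: 5.82
eef_pos: [0.4493, -0.4412, 0.2741]
tcp_rot: [0.574, 0.819, -0.001, 0.003]
contact_force: [4.4, -2.4, 1.7]
opening: 0.197
```

Emit:
send_rows(
  rows=[
    [0, 0, 0, 0],
    [0, 0, 0, 0],
    [0, 0, 0, 0],
    [0, 0, 0, 0],
  ],
  jaw=0.4,
)

```text
time: 6.32
eef_pos: [0.4483, -0.4391, 0.273]
tcp_rot: [0.574, 0.819, -0.0, -0.0]
contact_force: [0.1, -0.1, 0.6]
opening: 0.6
```

```bash
python3 - <<'E'
from h import *
snap("scene","s2");snap("top","t2")
E
```

```text
(no output)
```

View pics/s2.png

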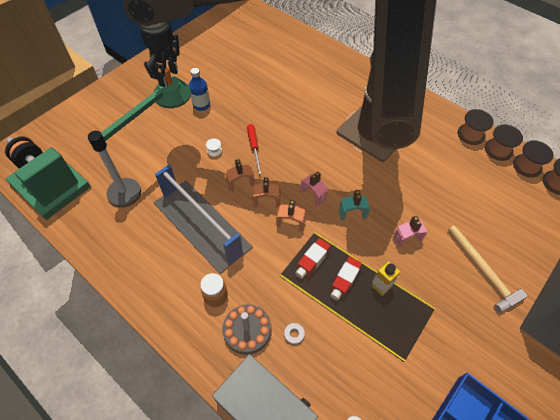

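View pics/t2.png

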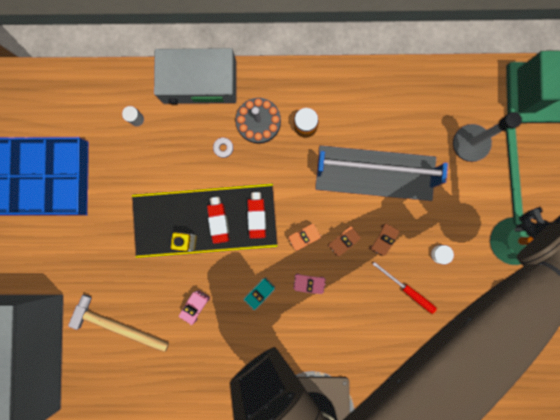

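```bash
python3 - <<'E'
from h import *
np.set_printoptions(precision=4,suppress=True)
for nm,s,t in (("A",(291.9,203.5),(304.8,236.6)),("B",(266.1,181),(346.5,240.6)),("C",(238,162.5),(388.8,239.8))):
    print(nm,tri(s,t),px("top",*t,.104),px("scene",*s,.104))
for nm,p,q in (("A",(303.5,233.75),(306.25,239.5)),("B",(344.2,237.7),(348.7,243.5)),("C",(386.5,238.5),(391.2,241))):
    d=px("top",*p,.104)-px("top",*q,.104);print(nm,np.degrees(np.arctan2(d[1],d[0])))
# overlay roofs
im=cv2.imread("pics/top0.png");k=4
big=cv2.resize(im[200:280,280:410],None,fx=6,fy=6,interpolation=cv2.INTER_CUBIC)
for (x,y,a) in ((.4616,.0207,31),(.4506,-.0815,39),(.4535,-.183,60)):
    c,s=np.cos(np.radians(a)),np.sin(np.radians(a))
    def P(u,v,z): return [x+c*u-s*v,y+s*u+c*v,z]
    for poly in ([P(20,38,58),P(-20,38,58),P(-20,-38,58),P(20,-38,58)],[P(15,7,104),P(-15,7,104),P(-15,-7,104),P(15,-7,104)]):
        poly=[[x+ (p[0]-x)/1000,y+(p[1]-y)/1000,p[2]/1000] for p in poly]
        q=proj("top",poly);q=((q-[280,200])*6+3).astype(np.int32);cv2.polylines(big,[q],True,(0,255,0),1)
cv2.imwrite("pics/ov.png",big)
E
```

```text
A (array([0.4613, 0.021 , 0.109 ]), np.float64(0.0017465289419200632)) [0.4619 0.0202 0.104 ] [0.4582 0.0197 0.104 ]
B (array([ 0.4514, -0.0806,  0.1087]), np.float64(0.001373656572208871)) [ 0.4518 -0.0817  0.104 ] [ 0.4486 -0.0824  0.104 ]
C (array([ 0.4538, -0.1847,  0.1059]), np.float64(0.0010134830859066203)) [ 0.4535 -0.1847  0.104 ] [ 0.4531 -0.1863  0.104 ]
A 25.30955142718331
B 37.38549842101606
C 61.619966105986876
```

View pics/ov.png

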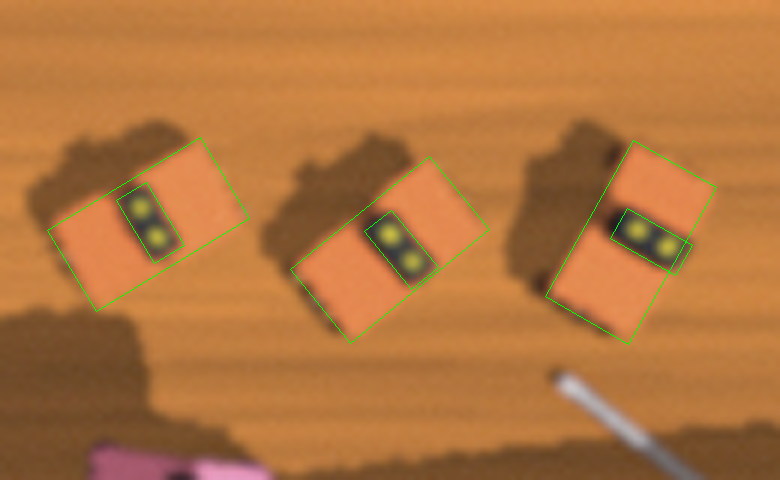

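Emit:
send_rows(
  rows=[
    [0, 0, 0.2, 0],
    [0, 0, 0.42, 0],
    [0, 0.1, 0.42, -0.02],
    [0, 0.25, 0.42, -0.045],
    [0, 0.4, 0.42, -0.07],
    [0, 0.55, 0.42, -0.1],
    [0.01, 0.7, 0.42, -0.125],
    [0.017, 0.847, 0.42, -0.139],
    [0.017, 0.847, 0.42, -0.139],
    [0.017, 0.847, 0.42, -0.139],
  ],
  jaw=0.6,
  newtons=50,
)

```text
time: 7.68
eef_pos: [0.4536, -0.1855, 0.3994]
tcp_rot: [0.866, 0.5, -0.0, 0.0]
contact_force: [0.1, -1.3, -0.1]
opening: 0.398
```

```bash
python3 - <<'E'
from h import *
np.set_printoptions(precision=4,suppress=True)
crop("t2","t2c",300,130,470,210,4);crop("s2","s2c",140,150,270,270,5)
E
```

```text
(no output)
```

View pics/t2c.png

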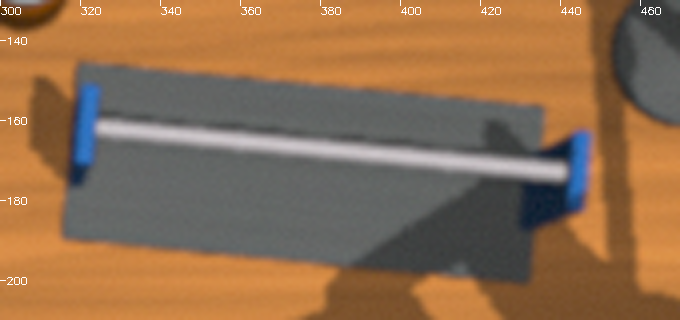

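View pics/s2c.png

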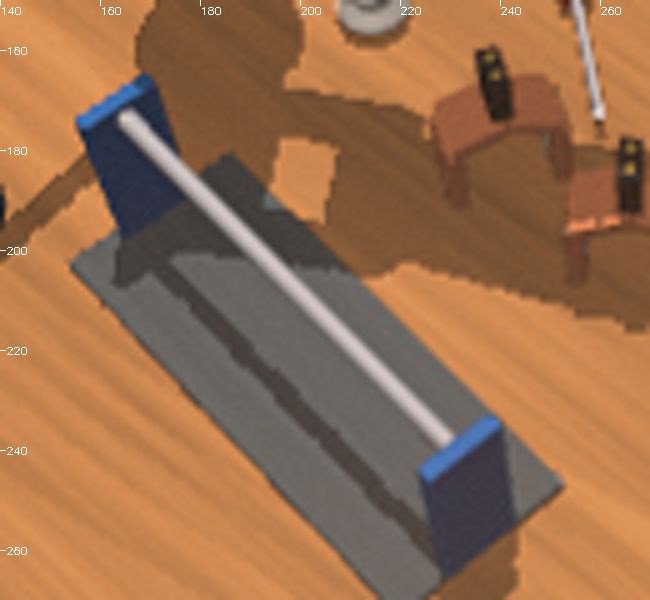

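Emit:
send_rows(
  rows=[
    [0, 0, -0.2, 0],
    [0, 0, -0.4, 0],
    [0, 0, -0.6, 0],
    [0, 0.003, -0.75, 0],
    [0, 0.003, -0.85, 0],
    [0, 0.003, -0.9, 0],
    [0, 0.003, -0.9, 0],
  ],
)

```text
time: 8.55
eef_pos: [0.4532, -0.1849, 0.1285]
tcp_rot: [0.867, 0.499, -0.0, -0.001]
contact_force: [-0.8, 0.2, 0.0]
opening: 0.402
```

```bash
python3 - <<'E'
from h import *
np.set_printoptions(precision=4,suppress=True)
print(px("scene",164.5,173,.11),px("scene",229,237,.11),proj("scene",[[.6452,-.0277,.11],[.6166,-.3137,.11]]))
snap("scene","s3");crop("s3","s3c",180,100,330,250,5)
E
```

```text
[ 0.6183 -0.3113  0.11  ] [ 0.6448 -0.033   0.11  ] [[230.3767 238.2918]
 [164.3882 172.1771]]
```

View pics/s3c.png

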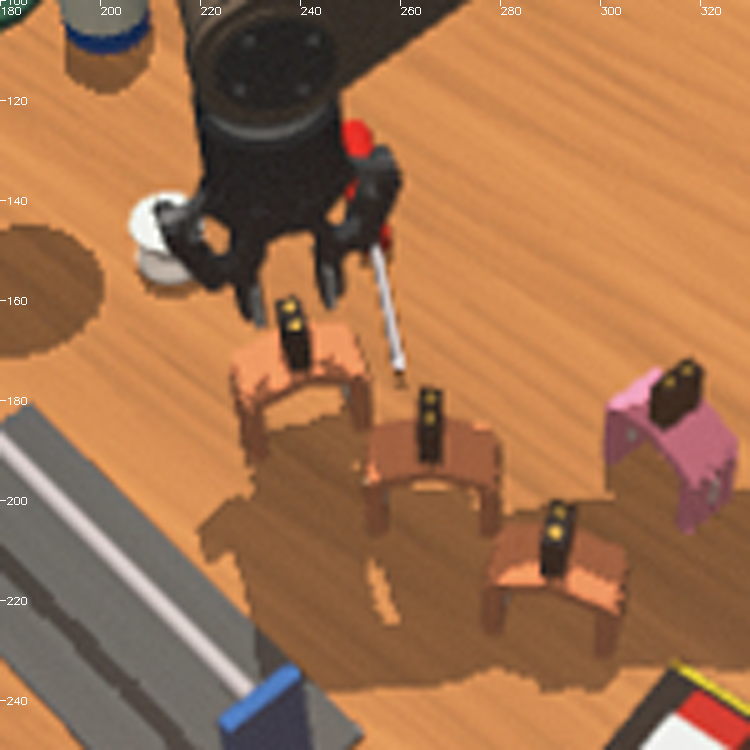

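Emit:
send_rows(
  rows=[
    [0, 0, -0.06, 0],
    [0, 0, -0.127, 0],
    [0, 0, -0.127, 0],
    [0, 0, -0.127, 0],
  ],
)

```text
time: 9.1
eef_pos: [0.4547, -0.1851, 0.0929]
tcp_rot: [0.866, 0.5, 0.001, 0.001]
contact_force: [0.6, 0.4, 0.9]
opening: 0.402
```

Emit:
send_rows(
  rows=[
    [0, 0, 0, 0],
    [0, 0, 0, 0],
    [0, 0, 0, 0],
    [0, 0, 0, 0],
    [0, 0, 0.03, 0],
    [0, 0, 0.06, 0],
    [0, 0, 0.1, 0],
  ],
  jaw=1,
)

```text
time: 9.98
eef_pos: [0.4532, -0.184, 0.1212]
tcp_rot: [0.866, 0.5, -0.0, -0.001]
contact_force: [0.6, 0.4, -3.4]
opening: 0.152
```

Emit:
send_rows(
  rows=[
    [0, 0, 0.15, 0],
    [0, 0, 0.3, 0],
    [0, 0, 0.467, 0.01],
    [0.12, -0.05, 0.467, 0.03],
    [0.25, -0.11, 0.467, 0.05],
    [0.38, -0.17, 0.467, 0.0675],
    [0.5, -0.225, 0.467, 0.0675],
    [0.561, -0.254, 0.467, 0.0675],
    [0.561, -0.254, 0.467, 0.0675],
    [0.561, -0.254, 0.467, 0.0675],
  ],
)

```text
time: 11.22
eef_pos: [0.6212, -0.2601, 0.2611]
tcp_rot: [0.742, 0.671, -0.0, -0.001]
contact_force: [0.8, 0.1, -2.6]
opening: 0.158
```

```bash
python3 - <<'E'
from h import *
snap("scene","s4");crop("s4","s4c",100,100,260,260,5);snap("top","t4")
E
```

```text
(no output)
```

View pics/s4c.png

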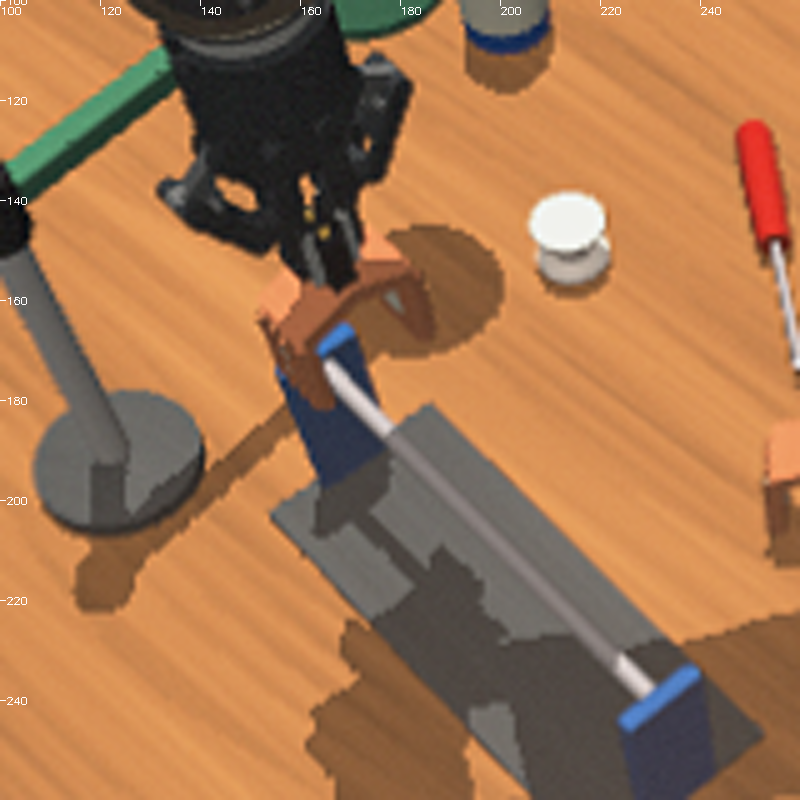

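View pics/t4.png

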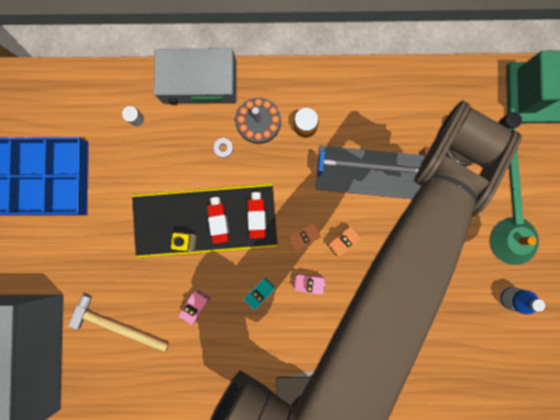

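Emit:
send_rows(
  rows=[
    [0, 0, -0.12, 0],
    [0, 0, -0.22, 0],
    [0, 0, -0.3, 0],
    [0, 0, -0.36, 0],
    [0, 0, -0.39, 0],
    [0, 0, -0.4, 0],
    [0, 0, -0.4, 0],
  ],
)

```text
time: 12.2
eef_pos: [0.6224, -0.2608, 0.1422]
tcp_rot: [0.742, 0.671, 0.0, 0.001]
contact_force: [0.5, -0.4, -1.3]
opening: 0.153
```

Emit:
send_rows(
  rows=[
    [0, 0, -0.005, 0],
    [0, 0, -0.005, 0],
    [0, 0, -0.005, 0],
    [0, 0, -0.005, 0],
    [0, 0, 0.05, 0],
    [0, 0, 0.15, 0],
    [0, 0, 0.3, 0],
    [0, 0, 0.4, 0],
    [0, 0, 0.4, 0],
  ],
  jaw=0.6,
)

```text
time: 13.32
eef_pos: [0.6235, -0.2614, 0.2668]
tcp_rot: [0.742, 0.671, 0.001, 0.004]
contact_force: [0.3, -0.7, 0.0]
opening: 0.402
```

Emit:
send_rows(
  rows=[
    [-0.1, 0.1, 0, -0.02],
    [-0.2, 0.21, 0, -0.045],
    [-0.32, 0.33, 0, -0.07],
    [-0.44, 0.46, 0, -0.1],
    [-0.52, 0.55, 0, -0.126],
    [-0.569, 0.596, -0.05, -0.126],
    [-0.569, 0.596, -0.2, -0.126],
    [-0.569, 0.596, -0.35, -0.126],
    [-0.569, 0.596, -0.44, -0.126],
    [-0.569, 0.596, -0.44, -0.126],
  ],
)

```text
time: 14.58
eef_pos: [0.4485, -0.0806, 0.1258]
tcp_rot: [0.943, 0.333, -0.003, -0.003]
contact_force: [0.7, 0.5, 0.5]
opening: 0.403
```

```bash
python3 - <<'E'
from h import *
snap("scene","s5");crop("s5","s5c",130,90,330,240,4);snap("top","t5");print(monitor.get_state()["eef_pos"])
E
```

```text
[ 0.45121119 -0.08176151  0.12937641]
```

View pics/s5c.png

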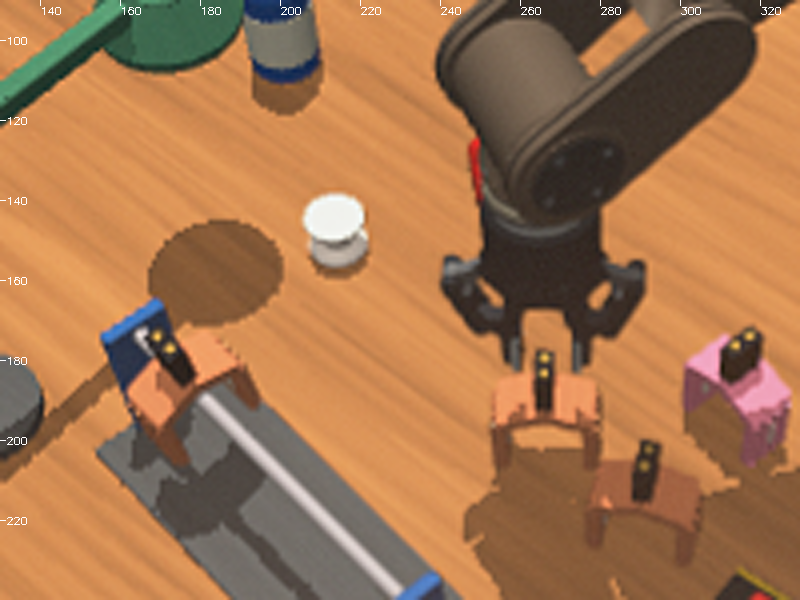

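Emit:
send_rows(
  rows=[
    [0, 0, -0.06, 0],
    [0, 0, -0.127, 0],
    [0, 0, -0.127, 0],
    [0, 0, -0.127, 0],
  ],
)

```text
time: 15.18
eef_pos: [0.4523, -0.0822, 0.0927]
tcp_rot: [0.943, 0.333, 0.001, 0.001]
contact_force: [0.2, 0.0, 0.4]
opening: 0.4
```

Emit:
send_rows(
  rows=[
    [0, 0, 0, 0],
    [0, 0, 0, 0],
    [0, 0, 0, 0],
    [0, 0, 0, 0],
    [0, 0, 0.05, 0],
    [0, 0, 0.15, 0],
    [0, 0, 0.35, 0],
    [0, 0, 0.567, 0],
    [0, 0, 0.567, 0],
  ],
  jaw=1,
)

```text
time: 16.3
eef_pos: [0.4537, -0.0828, 0.2677]
tcp_rot: [0.943, 0.333, 0.005, 0.004]
contact_force: [0.9, -0.6, -3.4]
opening: 0.155
```

Emit:
send_rows(
  rows=[
    [0.1, -0.05, 0, 0.025],
    [0.22, -0.11, 0, 0.05],
    [0.34, -0.17, 0, 0.075],
    [0.45, -0.225, 0, 0.1],
    [0.54, -0.27, 0, 0.126],
    [0.599, -0.298, 0, 0.126],
    [0.599, -0.298, 0, 0.126],
    [0.599, -0.298, -0.12, 0.126],
    [0.599, -0.298, -0.22, 0.126],
    [0.599, -0.298, -0.3, 0.126],
    [0.599, -0.298, -0.36, 0.126],
    [0.599, -0.298, -0.39, 0.126],
    [0.599, -0.298, -0.405, 0.126],
    [0.599, -0.298, -0.405, 0.126],
  ],
)

```text
time: 18.05
eef_pos: [0.6311, -0.1711, 0.1413]
tcp_rot: [0.742, 0.671, 0.0, 0.0]
contact_force: [-2.0, 1.7, 1.0]
opening: 0.15
```

Emit:
send_rows(
  rows=[
    [0, 0, 0, 0],
    [0, 0, 0, 0],
    [0, 0, 0, 0],
    [0, 0, 0, 0],
    [0, 0, 0.05, 0],
    [0, 0, 0.15, 0],
    [0, 0, 0.3, 0],
    [0, 0, 0.405, 0],
    [0, 0, 0.405, 0],
  ],
  jaw=0.6,
)

```text
time: 19.18
eef_pos: [0.6327, -0.1719, 0.2668]
tcp_rot: [0.742, 0.671, 0.002, 0.004]
contact_force: [-0.0, -0.3, 0.4]
opening: 0.399
```

Emit:
send_rows(
  rows=[
    [-0.1, 0.1, 0, -0.02],
    [-0.2, 0.22, 0, -0.045],
    [-0.32, 0.35, 0, -0.07],
    [-0.44, 0.49, 0, -0.1],
    [-0.52, 0.59, 0, -0.125],
    [-0.564, 0.638, -0.05, -0.148],
    [-0.564, 0.638, -0.2, -0.148],
    [-0.564, 0.638, -0.35, -0.148],
    [-0.564, 0.638, -0.44, -0.148],
    [-0.564, 0.638, -0.44, -0.148],
  ],
)

```text
time: 20.42
eef_pos: [0.459, 0.0208, 0.126]
tcp_rot: [0.964, 0.267, -0.003, -0.002]
contact_force: [0.2, 0.4, 1.0]
opening: 0.402
```

```bash
python3 - <<'E'
from h import *
snap("scene","s6");crop("s6","s6c",130,100,330,250,4);print(monitor.get_state()["eef_pos"])
E
```

```text
[0.46066363 0.02043614 0.12809645]
```

View pics/s6c.png

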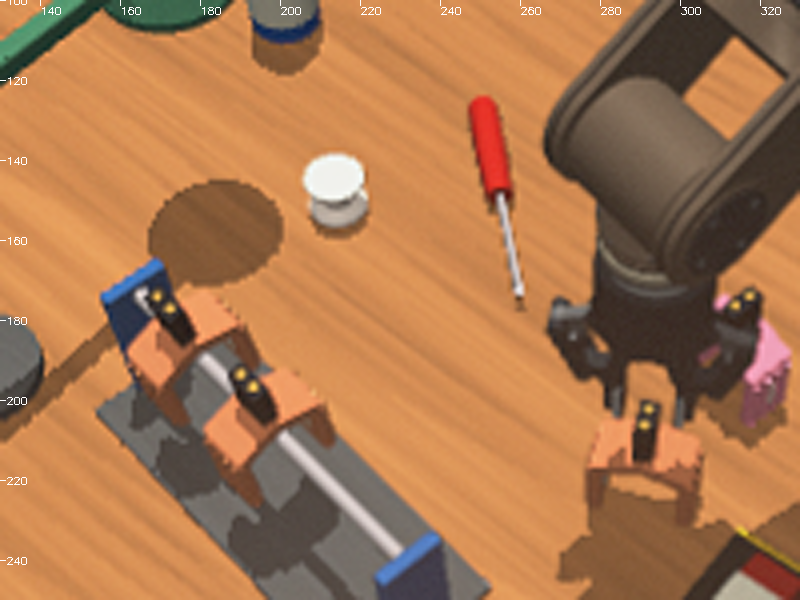

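Emit:
send_rows(
  rows=[
    [0, 0, -0.06, 0],
    [0, 0, -0.127, 0],
    [0, 0, -0.127, 0],
    [0, 0, -0.127, 0],
  ],
)

```text
time: 20.98
eef_pos: [0.4628, 0.0201, 0.0927]
tcp_rot: [0.964, 0.267, 0.001, 0.001]
contact_force: [0.1, 0.3, 0.4]
opening: 0.402
```

Emit:
send_rows(
  rows=[
    [0, 0, 0, 0],
    [0, 0, 0, 0],
    [0, 0, 0, 0],
    [0, 0, 0, 0],
    [0, 0, 0.05, 0],
    [0, 0, 0.15, 0],
    [0, 0, 0.35, 0],
    [0, 0, 0.567, 0],
    [0, 0, 0.567, 0],
  ],
  jaw=1,
)

```text
time: 22.1
eef_pos: [0.4644, 0.0198, 0.2678]
tcp_rot: [0.964, 0.267, 0.006, 0.003]
contact_force: [0.8, -0.1, -2.8]
opening: 0.154
```

Emit:
send_rows(
  rows=[
    [0.1, -0.055, 0, 0.025],
    [0.22, -0.125, 0, 0.05],
    [0.34, -0.195, 0, 0.075],
    [0.45, -0.26, 0, 0.1],
    [0.54, -0.31, 0, 0.125],
    [0.594, -0.339, 0, 0.148],
    [0.594, -0.339, 0, 0.148],
    [0.594, -0.339, -0.12, 0.148],
    [0.594, -0.339, -0.22, 0.148],
    [0.594, -0.339, -0.3, 0.148],
    [0.594, -0.339, -0.36, 0.148],
    [0.594, -0.339, -0.39, 0.148],
    [0.594, -0.339, -0.405, 0.148],
    [0.594, -0.339, -0.405, 0.148],
  ],
)

```text
time: 23.85
eef_pos: [0.6401, -0.0814, 0.1414]
tcp_rot: [0.742, 0.671, 0.0, 0.0]
contact_force: [-2.8, 1.0, 2.5]
opening: 0.154
```

Emit:
send_rows(
  rows=[
    [0, 0, 0, 0],
    [0, 0, 0, 0],
    [0, 0, 0, 0],
    [0, 0, 0, 0],
    [0, 0, 0.05, 0],
    [0, 0, 0.15, 0],
    [0, 0, 0.3, 0],
    [0, 0, 0.405, 0],
    [0, 0, 0.405, 0],
  ],
  jaw=0.55,
  newtons=20,
)

```text
time: 24.98
eef_pos: [0.6418, -0.0819, 0.2668]
tcp_rot: [0.742, 0.671, 0.002, 0.004]
contact_force: [-0.3, 0.1, -0.2]
opening: 0.449
```

```bash
python3 - <<'E'
from h import *
snap("scene","s7");crop("s7","s7c",130,140,290,260,5);snap("top","t7")
E
```

```text
(no output)
```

View pics/s7.png

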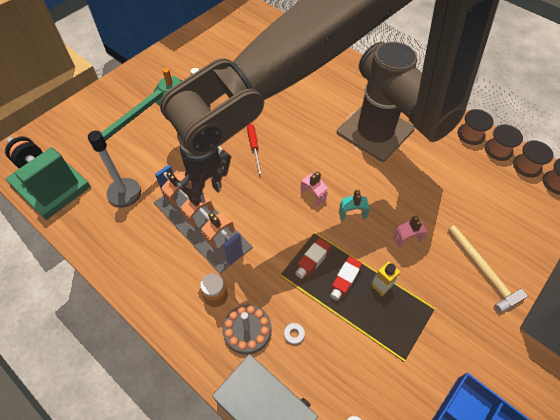

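View pics/t7.png

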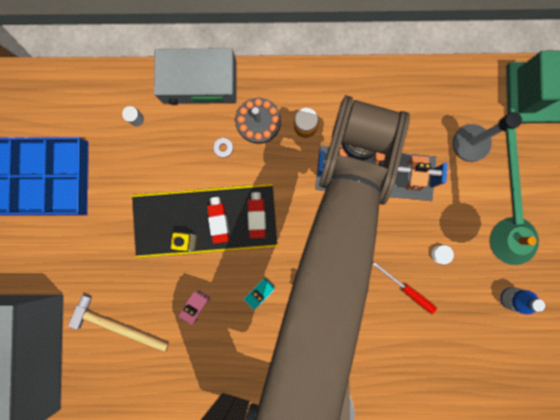

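```bash
python3 - <<'E'
from h import *
np.set_printoptions(precision=4,suppress=True)
for nm,sh,bo,cap in (("A",(215,204.5),(221,242.4),(214.9,197)),("B",(255.9,199.4),(257.5,237.9),(256,192))):
    s=px("top",*sh,.043);b=px("top",*bo,.043);c=px("top",*cap,.03);d=s-b
    print(nm,s,b,c,np.linalg.norm(d),np.degrees(np.arctan2(d[1],d[0])), "capend",s+d/np.linalg.norm(d)*.018)
crop("t7","t7c",190,180,290,250,7)
E
```

```text
A [0.5462 0.251  0.043 ] [0.4481 0.235  0.043 ] [0.5669 0.2534 0.03  ] 0.09936855594547367 9.25333061881334 capend [0.564  0.2539 0.043 ]
B [0.559  0.1449 0.043 ] [0.4595 0.1408 0.043 ] [0.5795 0.1457 0.03  ] 0.09963355102067398 2.394920358916519 capend [0.577  0.1457 0.043 ]
```

View pics/t7c.png

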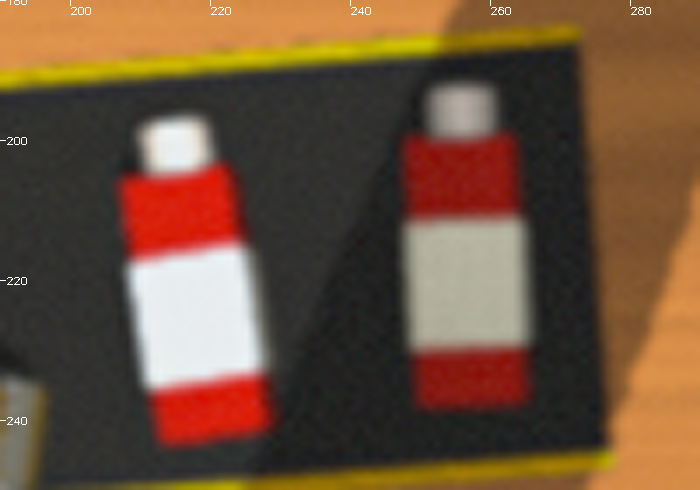

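View pics/s7c.png

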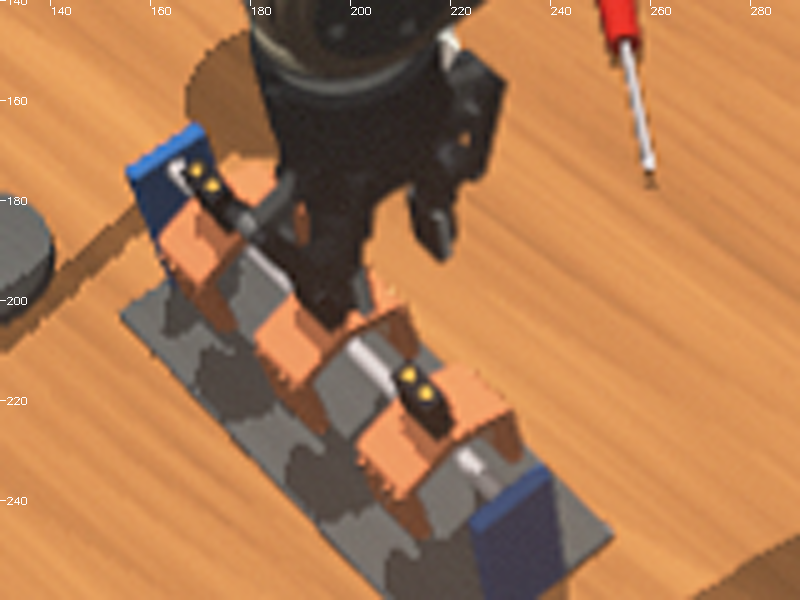

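Emit:
send_rows(
  rows=[
    [0, 0.1, 0, -0.02],
    [-0.04, 0.22, 0, -0.05],
    [-0.08, 0.35, 0, -0.08],
    [-0.12, 0.48, 0, -0.11],
    [-0.16, 0.6, -0.05, -0.14],
    [-0.2, 0.7, -0.15, -0.165],
    [-0.206, 0.756, -0.25, -0.19],
    [-0.206, 0.756, -0.35, -0.215],
    [-0.206, 0.756, -0.45, -0.228],
    [-0.206, 0.756, -0.537, -0.228],
    [-0.206, 0.756, -0.62, -0.228],
    [-0.206, 0.756, -0.62, -0.228],
    [-0.206, 0.756, -0.62, -0.228],
  ],
)

```text
time: 26.7
eef_pos: [0.578, 0.1454, 0.0751]
tcp_rot: [1.0, 0.019, -0.0, 0.0]
contact_force: [-0.2, -0.8, 0.4]
opening: 0.452
```

```bash
python3 - <<'E'
from h import *
snap("scene","s8");crop("s8","s8c",250,170,400,310,5);snap("top","t8");crop("t8","t8c",190,160,310,260,6);print(monitor.get_state()["eef_pos"])
E
```

```text
[0.57887982 0.14543106 0.07640896]
```

View pics/s8c.png

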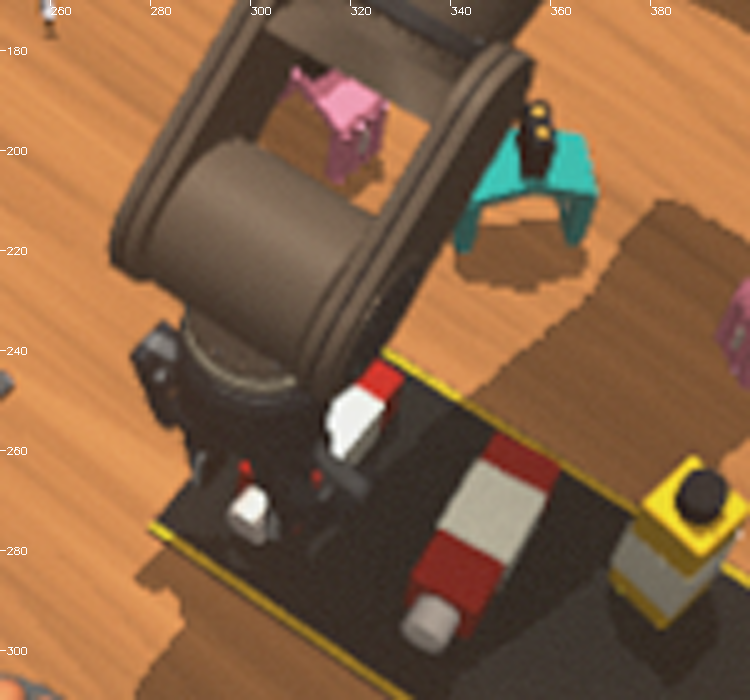

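View pics/t8c.png

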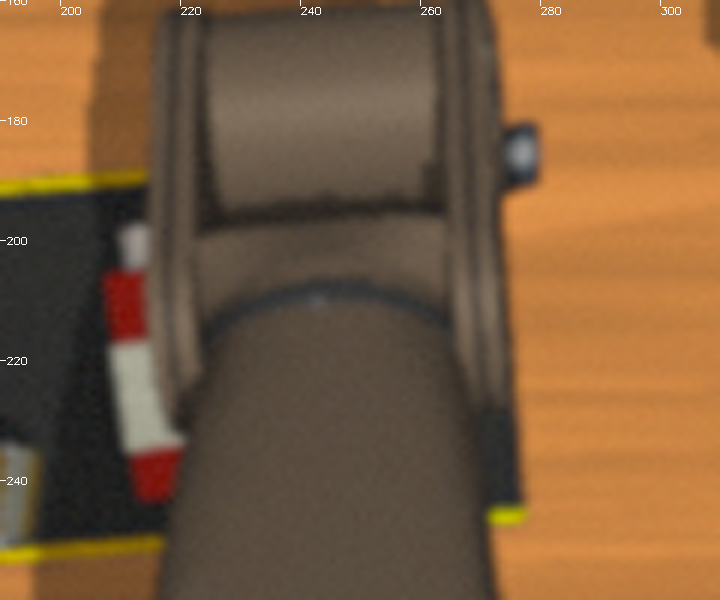

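Emit:
send_rows(
  rows=[
    [0, 0, -0.07, 0],
    [0, 0, -0.13, 0],
    [0, 0, -0.15, 0],
    [0, 0, -0.15, 0],
    [0, 0, -0.15, 0],
  ],
)

```text
time: 27.42
eef_pos: [0.5786, 0.1454, 0.0306]
tcp_rot: [1.0, 0.019, 0.0, -0.0]
contact_force: [0.3, 1.4, -0.4]
opening: 0.45
```

Emit:
send_rows(
  rows=[
    [0, 0, 0, 0],
    [0, 0, 0, 0],
    [0, 0, 0, 0],
    [0, 0, 0, 0],
    [0, 0, 0, 0],
  ],
  jaw=1,
  newtons=20,
)

```text
time: 28.05
eef_pos: [0.5788, 0.1455, 0.031]
tcp_rot: [1.0, 0.019, 0.001, -0.0]
contact_force: [-0.5, 0.2, 5.2]
opening: 0.265
```

Emit:
send_rows(
  rows=[
    [0, 0, 0.03, 0],
    [0, 0, 0.07, 0],
    [0, 0, 0.12, 0],
    [0, 0, 0.17, 0],
    [0, 0, 0.22, 0],
    [0, 0, 0.27, 0],
    [0, 0, 0.32, 0],
    [0, 0, 0.32, 0],
  ],
)

```text
time: 29.05
eef_pos: [0.5793, 0.1455, 0.1283]
tcp_rot: [1.0, 0.019, 0.002, -0.0]
contact_force: [0.4, 0.9, -3.0]
opening: 0.273
```

```bash
python3 - <<'E'
from h import *
snap("scene","s9");crop("s9","s9c",250,170,400,310,5)
E
```

```text
(no output)
```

View pics/s9c.png

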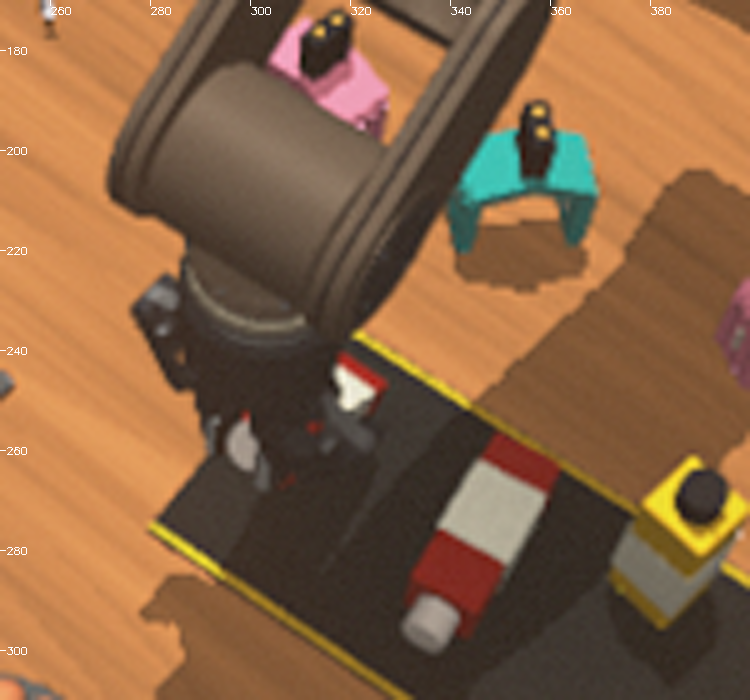

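Emit:
send_rows(
  rows=[
    [0, 0, 0, 0],
    [0, 0, 0, 0],
    [0, 0, 0, 0],
    [0, 0, 0, 0],
    [0, 0, 0, 0],
    [0, 0, 0, 0],
  ],
)

```text
time: 29.85
eef_pos: [0.5781, 0.1454, 0.1262]
tcp_rot: [1.0, 0.019, 0.0, -0.0]
contact_force: [-0.1, -0.4, -2.1]
opening: 0.268
```

```bash
python3 - <<'E'
from h import *
snap("scene","s10");crop("s10","s10c",250,200,370,300,6)
# predict bottom corners for tilt angle
np.set_printoptions(precision=1,suppress=True)
p=np.array([.574,.1455,.121])
for t in (0,20,40,60,80,90):
    a=np.radians(t);d=np.array([np.cos(a),0,np.sin(a)]) # axis to cap
    up=np.array([-np.sin(a),0,np.cos(a)])
    b=p-d*.113
    print(t,proj("scene",[b+up*.02+[0,.02,0],b+up*.02-[0,.02,0],p-d*.013+up*.02+[0,.02,0]]).ravel(),b[2])
E
```

```text
0 [336.  228.3 323.4 219.3 311.  255.4] 0.121
20 [334.3 236.  322.1 227.1 312.4 254.8] 0.08235172380419943
40 [329.6 246.2 317.7 237.4 313.1 255.1] 0.04836500010542105
60 [322.6 257.9 311.  249.1 313.2 256.3] 0.02313912937235843
80 [314.  269.9 302.5 261.  312.5 258.2] 0.009716723909620487
90 [309.4 275.7 297.9 266.7 311.9 259.4] 0.007999999999999993
```

View pics/s10c.png

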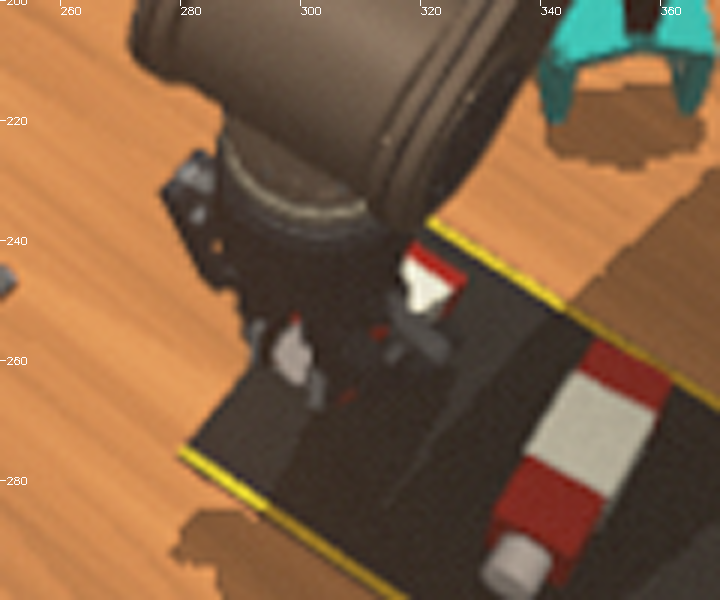

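Emit:
send_rows(
  rows=[
    [-0.1, 0, 0.18, 0],
    [-0.17, 0, 0.31, 0],
    [-0.215, 0, 0.4, 0],
    [-0.24, 0, 0.45, 0],
    [-0.25, 0, 0.47, 0],
    [-0.25, 0, 0.475, 0],
    [-0.25, 0, 0.475, 0],
    [-0.25, 0, 0.475, 0],
  ],
)

```text
time: 30.9
eef_pos: [0.503, 0.1453, 0.2675]
tcp_rot: [1.0, 0.019, -0.001, 0.0]
contact_force: [0.4, -0.4, -3.0]
opening: 0.266
```

```bash
cat > tilt.py <<'E'
from h import *
import sys
np.set_printoptions(precision=1,suppress=True)
name=sys.argv[1];snap("scene",name)
e=monitor.get_state()["eef_pos"]
p=e+[-.004,0,-.006]
print(e)
q=proj("scene",[p])[0];x,y=int(q[0]),int(q[1])
crop(name,name+"c",max(0,x-60),max(0,y-50),x+60,y+50,6)
for t in range(0,100,15):
    a=np.radians(t);d=np.array([np.cos(a),0,np.sin(a)]);up=np.array([-np.sin(a),0,np.cos(a)]);b=p-d*.113
    print(t,proj("scene",[b+up*.02+[0,.02,0],b+up*.02-[0,.02,0],b-up*.02+[0,.02,0]]).ravel())
E
python3 tilt.py s11
```

```text
[0.5 0.1 0.3]
0 [362.5 176.8 348.5 167.7 359.7 186.8]
15 [360.7 184.  347.1 175.  355.7 195.8]
30 [357.2 192.6 343.9 183.7 350.3 205.6]
45 [352.3 202.3 339.2 193.4 343.9 215.7]
60 [346.2 212.3 333.3 203.3 336.8 225.4]
75 [339.3 222.2 326.6 213.2 329.4 234.5]
90 [331.9 231.5 319.2 222.3 321.9 242.3]
```

View pics/s11c.png

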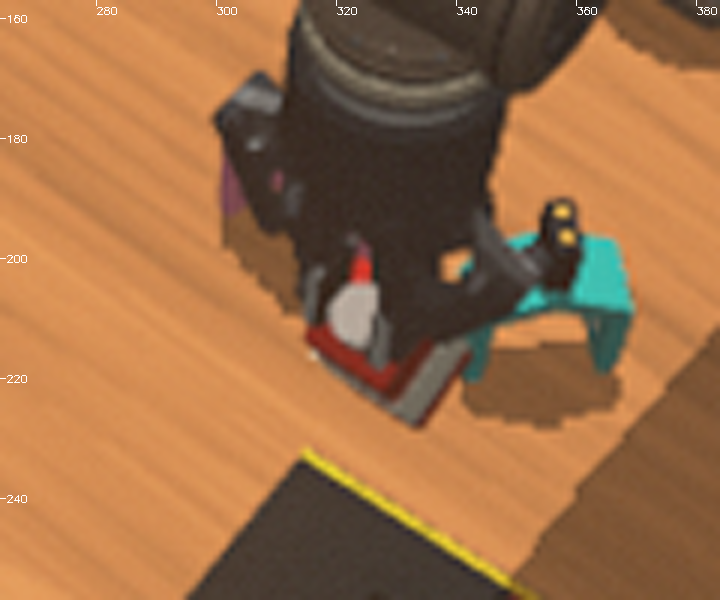

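Emit:
send_rows(
  rows=[
    [0.01, 0, -0.01, 0],
    [0.03, 0, -0.04, 0],
    [0.06, 0, -0.09, 0],
    [0.09, 0, -0.15, 0],
    [0.12, 0, -0.21, 0],
    [0.15, 0, -0.27, 0],
    [0.18, 0, -0.33, 0],
    [0.205, 0, -0.38, 0],
    [0.225, 0, -0.42, 0],
    [0.235, 0, -0.45, 0],
    [0.24, 0, -0.465, 0],
    [0.24, 0, -0.472, 0],
    [0.24, 0, -0.472, 0],
  ],
)

```text
time: 32.58
eef_pos: [0.5752, 0.1454, 0.1275]
tcp_rot: [1.0, 0.019, 0.0, -0.0]
contact_force: [-1.3, 0.3, -2.1]
opening: 0.264
```

```bash
python3 tilt.py s12
```

```text
[0.6 0.1 0.1]
0 [336.7 227.5 324.1 218.5 334.9 235.2]
15 [335.6 232.9 323.4 224.1 331.6 242.7]
30 [332.9 240.  320.9 231.2 326.9 251.1]
45 [328.7 248.2 316.9 239.5 321.2 260.1]
60 [323.2 257.  311.6 248.3 314.6 269.1]
75 [316.9 266.1 305.4 257.2 307.6 277.7]
90 [310.  274.8 298.5 265.9 300.5 285.4]
```

View pics/s12c.png

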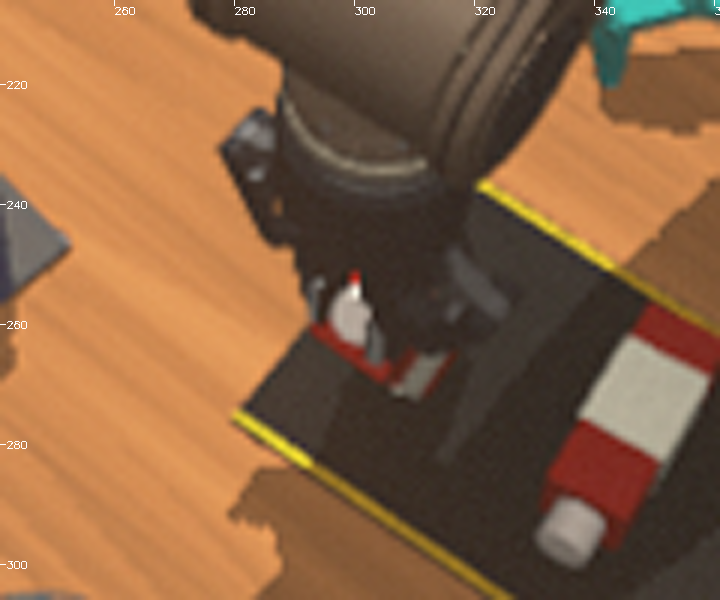

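Emit:
send_rows(
  rows=[
    [0, 0, -0.017, 0],
    [0, 0, -0.02, 0],
    [-0.03, 0, -0.018, 0],
    [-0.06, 0, -0.014, 0],
    [-0.09, 0, -0.01, 0],
    [-0.12, 0, -0.007, 0],
    [-0.15, 0, -0.007, 0],
    [-0.18, 0, -0.01, 0],
    [-0.18, 0, -0.012, 0],
  ],
)

```text
time: 33.75
eef_pos: [0.5224, 0.1452, 0.1254]
tcp_rot: [1.0, 0.019, 0.003, 0.0]
contact_force: [2.3, -1.7, 7.8]
opening: 0.261
```

```bash
python3 tilt.py s13
```

```text
[0.5 0.1 0.1]
0 [348.9 214.4 336.5 205.8 346.8 222.3]
15 [347.6 220.1 335.5 211.5 343.4 229.9]
30 [344.7 227.2 332.8 218.8 338.7 238.4]
45 [340.4 235.5 328.7 227.  332.9 247.3]
60 [335.  244.2 323.4 235.8 326.5 256.1]
75 [328.7 253.1 317.3 244.6 319.7 264.4]
90 [322.  261.7 310.6 253.  312.8 271.8]
```

View pics/s13c.png

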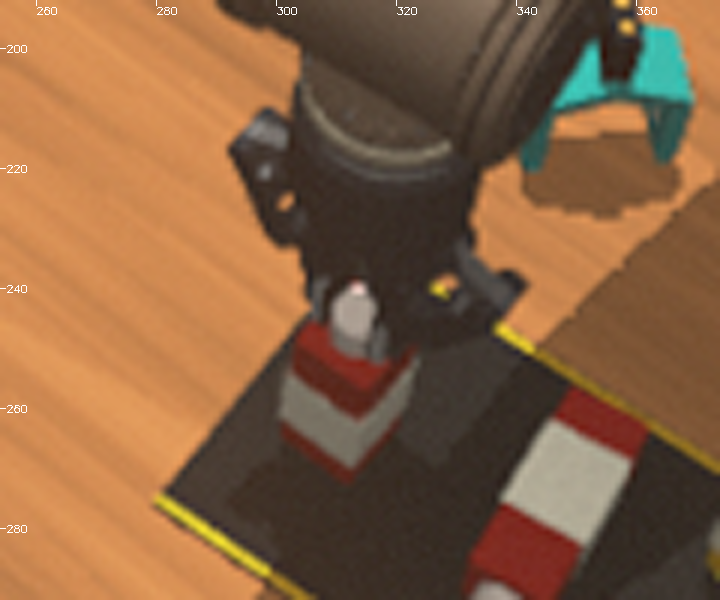

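Emit:
send_rows(
  rows=[
    [-0.005, 0, -0.008, 0],
    [-0.005, 0, -0.012, 0],
    [-0.005, 0, -0.012, 0],
  ],
)

```text
time: 34.17
eef_pos: [0.5234, 0.145, 0.1252]
tcp_rot: [1.0, 0.019, 0.005, 0.001]
contact_force: [-1.2, -3.3, 18.3]
opening: 0.266
```

Emit:
send_rows(
  rows=[
    [0, 0, 0, 0],
    [0, 0, 0, 0],
    [0, 0, 0, 0],
    [0, 0, 0, 0],
    [0, 0, 0.1, 0],
    [0, 0, 0.25, 0],
    [0, 0, 0.25, 0],
  ],
  jaw=0.55,
)

```text
time: 35.05
eef_pos: [0.522, 0.1457, 0.1991]
tcp_rot: [1.0, 0.019, 0.004, -0.0]
contact_force: [-0.5, 0.5, 0.0]
opening: 0.449
```

```bash
python3 - <<'E'
from h import *
print(monitor.get_state()["eef_pos"])
snap("scene","s14");crop("s14","s14c",250,180,400,310,5)
E
```

```text
[0.52203084 0.14567148 0.19905918]
```

View pics/s14c.png

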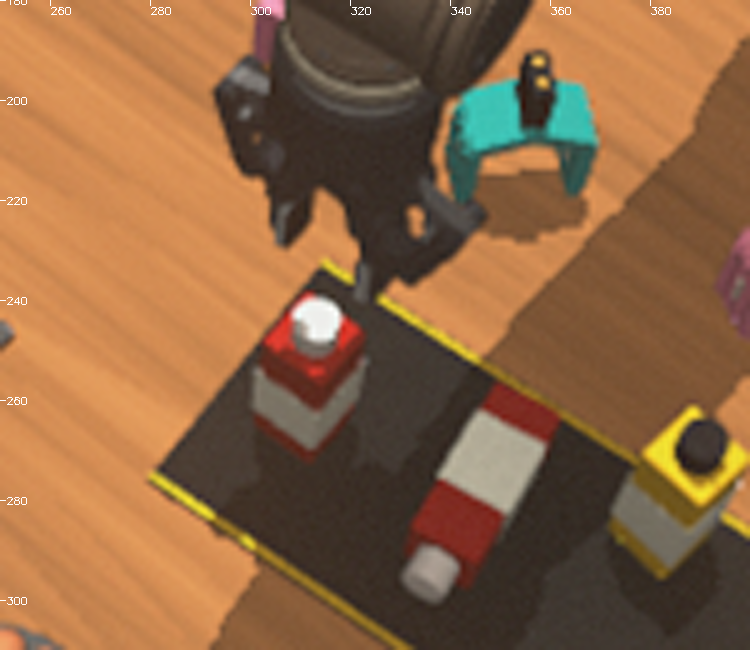

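Emit:
send_rows(
  rows=[
    [0.04, 0.1, 0, 0.005],
    [0.09, 0.2, 0, 0.01],
    [0.13, 0.3, 0, 0.0195],
    [0.162, 0.362, 0, 0.0195],
    [0.162, 0.362, -0.1, 0.0195],
    [0.162, 0.362, -0.25, 0.0195],
    [0.162, 0.362, -0.35, 0.0195],
    [0.162, 0.362, -0.35, 0.0195],
  ],
)

```text
time: 36.1
eef_pos: [0.5645, 0.253, 0.0845]
tcp_rot: [0.997, 0.08, -0.005, 0.001]
contact_force: [0.3, -0.4, 0.4]
opening: 0.451
```

```bash
python3 - <<'E'
from h import *
print(monitor.get_state()["eef_pos"])
snap("scene","s15");crop("s15","s15c",260,180,410,320,5)
E
```

```text
[0.56453724 0.25298395 0.08452551]
```

View pics/s15c.png

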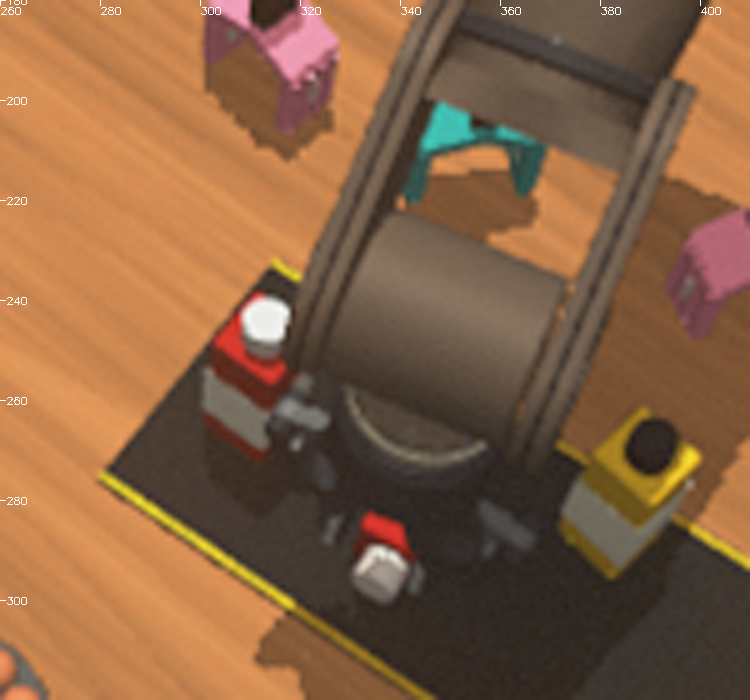

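Emit:
send_rows(
  rows=[
    [0, 0, -0.07, 0],
    [0, 0, -0.14, 0],
    [0, 0, -0.18, 0],
    [0, 0, -0.18, 0],
    [0, 0, -0.18, 0],
  ],
)

```text
time: 36.78
eef_pos: [0.5687, 0.2541, 0.0364]
tcp_rot: [0.997, 0.08, 0.0, -0.0]
contact_force: [0.3, 0.3, -0.5]
opening: 0.448
```

Emit:
send_rows(
  rows=[
    [0, 0, -0.018, 0],
    [0, 0, -0.018, 0],
    [0, 0, -0.018, 0],
    [0, 0, -0.018, 0],
    [0, 0, -0.018, 0],
    [0, 0, -0.018, 0],
  ],
  jaw=1,
  newtons=20,
)

```text
time: 37.52
eef_pos: [0.5696, 0.2544, 0.0325]
tcp_rot: [0.997, 0.08, 0.002, -0.0]
contact_force: [0.2, 0.6, 5.0]
opening: 0.261
```

Emit:
send_rows(
  rows=[
    [0, 0, 0.05, 0],
    [0, 0, 0.1, 0],
    [0, 0, 0.3, 0],
    [-0.04, 0, 0.47, 0],
    [-0.08, 0, 0.58, 0],
    [-0.11, 0, 0.66, 0],
    [-0.13, 0, 0.71, 0],
    [-0.14, 0, 0.74, 0],
    [-0.14, 0, 0.74, 0],
    [-0.14, 0, 0.74, 0],
  ],
)

```text
time: 38.78
eef_pos: [0.5259, 0.2537, 0.2512]
tcp_rot: [0.997, 0.08, -0.001, 0.0]
contact_force: [0.4, 0.2, -1.9]
opening: 0.267
```

```bash
python3 tilt.py s16
```

```text
[0.5 0.3 0.3]
0 [395.  213.3 380.1 203.4 391.1 222.4]
15 [392.3 219.8 377.9 210.  386.3 231. ]
30 [388.  227.9 374.  218.3 380.3 240.6]
45 [382.4 237.3 368.7 227.7 373.5 250.6]
60 [375.9 247.2 362.3 237.6 366.1 260.7]
75 [368.7 257.3 355.2 247.6 358.6 270.2]
90 [361.2 267.1 347.8 257.2 351.4 278.7]
```

View pics/s16c.png

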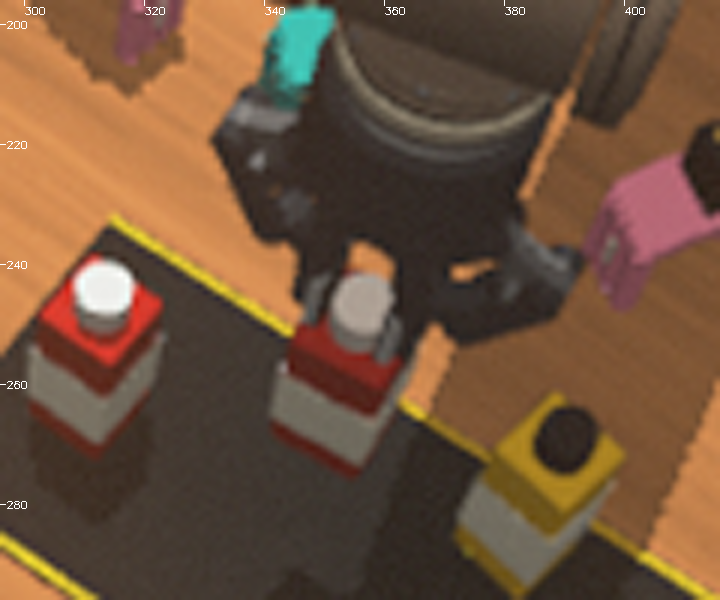

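Emit:
send_rows(
  rows=[
    [0, 0, -0.01, 0],
    [0.01, 0, -0.04, 0],
    [0.02, 0, -0.09, 0],
    [0.03, 0, -0.15, 0],
    [0.04, 0, -0.21, 0],
    [0.05, 0, -0.27, 0],
    [0.06, 0, -0.33, 0],
    [0.065, 0, -0.37, 0],
    [0.065, 0, -0.395, 0],
    [0.065, 0, -0.405, 0],
    [0.065, 0, -0.405, 0],
  ],
)

```text
time: 40.2
eef_pos: [0.5464, 0.2542, 0.1321]
tcp_rot: [0.997, 0.08, 0.001, -0.0]
contact_force: [-0.3, 0.3, 1.0]
opening: 0.262
```

Emit:
send_rows(
  rows=[
    [0, 0, -0.01, 0],
    [-0.02, 0, -0.012, 0],
    [-0.05, 0, -0.013, 0],
    [-0.08, 0, -0.014, 0],
    [-0.1, 0, -0.016, 0],
    [-0.1, 0, -0.018, 0],
    [-0.1, 0, -0.02, 0],
  ],
)

```text
time: 41.08
eef_pos: [0.5207, 0.2547, 0.1314]
tcp_rot: [0.997, 0.08, 0.007, -0.001]
contact_force: [1.3, -1.5, 13.2]
opening: 0.263
```

```bash
python3 tilt.py s17|tail -2
```

```text
75 [362.1 276.1 349.9 267.  352.9 287.9]
90 [355.3 285.  343.1 275.8 346.2 295.9]
```

View pics/s17c.png

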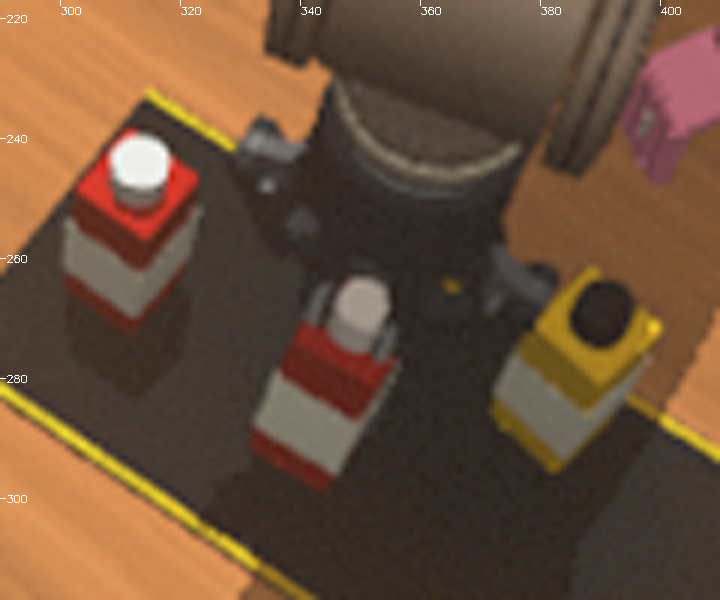

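Emit:
send_rows(
  rows=[
    [0.02, 0, 0.003, 0],
    [0.035, 0, 0.003, 0],
    [0.05, 0, 0.002, 0],
    [0.055, 0, 0, 0],
    [0.055, 0, 0, 0],
  ],
)

```text
time: 41.75
eef_pos: [0.5357, 0.255, 0.13]
tcp_rot: [0.997, 0.08, 0.005, -0.001]
contact_force: [1.0, 1.1, 10.3]
opening: 0.262
```

```bash
python3 tilt.py s18|tail -2
```

```text
75 [358.8 280.3 346.6 271.2 349.6 292.2]
90 [351.9 289.3 339.8 280.  342.8 300.3]
```

View pics/s18c.png

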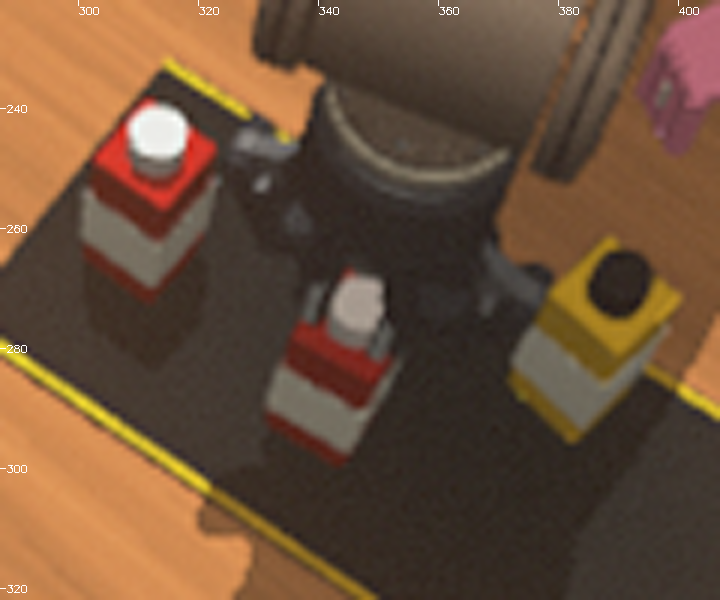

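Emit:
send_rows(
  rows=[
    [0.01, 0, -0.002, 0],
    [0.01, 0, -0.004, 0],
  ],
)

```text
time: 42.05
eef_pos: [0.5385, 0.2548, 0.1298]
tcp_rot: [0.997, 0.08, 0.004, -0.001]
contact_force: [-2.7, -1.4, 16.0]
opening: 0.261
```

Emit:
send_rows(
  rows=[
    [0, 0, 0, 0],
    [0, 0, 0, 0],
    [0, 0, 0, 0],
    [0, 0, 0, 0],
    [0, 0, 0.1, 0],
    [0, 0, 0.25, 0],
    [0, 0, 0.45, 0],
    [0, 0, 0.6, 0],
    [0, 0, 0.6, 0],
  ],
  jaw=0.55,
)

```text
time: 43.18
eef_pos: [0.5372, 0.2546, 0.3096]
tcp_rot: [0.997, 0.08, 0.005, -0.001]
contact_force: [0.8, 0.1, -0.2]
opening: 0.45
```

```bash
python3 - <<'E'
from h import *
print(monitor.get_state()["eef_pos"])
snap("scene","s19");crop("s19","s19c",250,170,450,320,4)
E
```

```text
[0.53720157 0.25460185 0.30962176]
```

View pics/s19c.png

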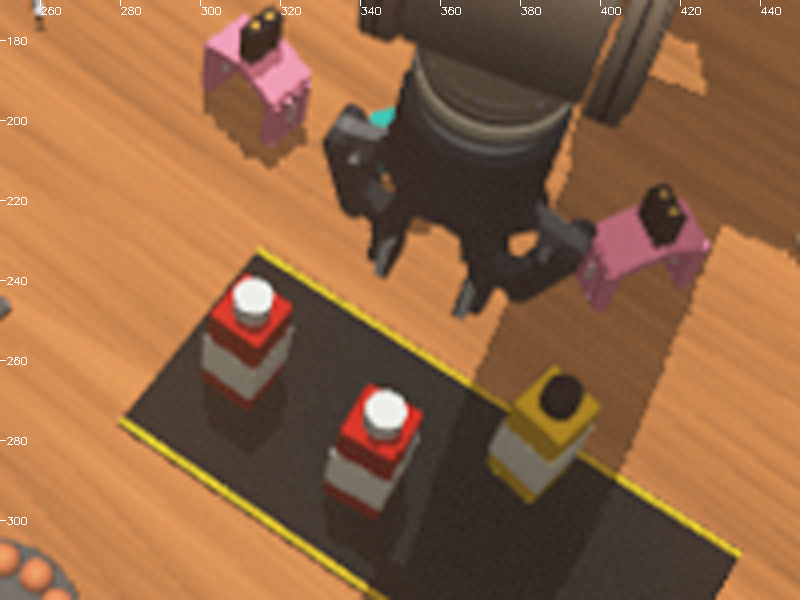

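Emit:
send_rows(
  rows=[
    [0, 0, 0.15, 0],
    [0, -0.05, 0.3, 0.02],
    [-0.02, -0.18, 0.367, 0.045],
    [-0.04, -0.32, 0.367, 0.07],
    [-0.06, -0.46, 0.367, 0.095],
    [-0.08, -0.6, 0.367, 0.12],
    [-0.1, -0.74, 0.367, 0.145],
    [-0.115, -0.86, 0.367, 0.17],
    [-0.124, -0.95, 0.367, 0.2],
    [-0.124, -0.95, 0.367, 0.225],
    [-0.124, -0.95, 0.367, 0.225],
  ],
)

```text
time: 44.6
eef_pos: [0.4976, -0.0313, 0.4114]
tcp_rot: [0.707, 0.707, -0.001, -0.002]
contact_force: [-0.4, 0.6, -0.4]
opening: 0.453
```

```bash
python3 - <<'E'
from h import *
print(monitor.get_state()["eef_pos"])
snap("scene","s20");snap("top","t20");crop("t20","t20c",120,100,470,280,2);
E
```

```text
[ 0.49762183 -0.03130204  0.41143125]
```

View pics/s20.png

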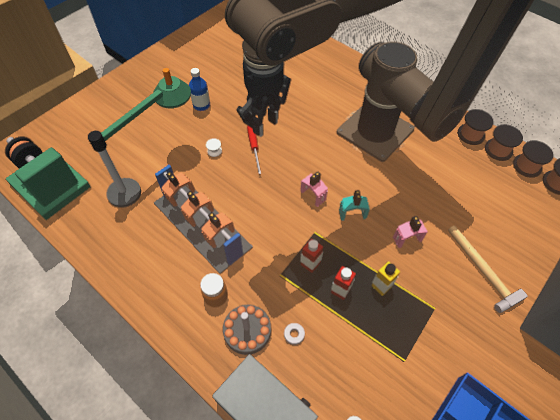

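View pics/t20.png

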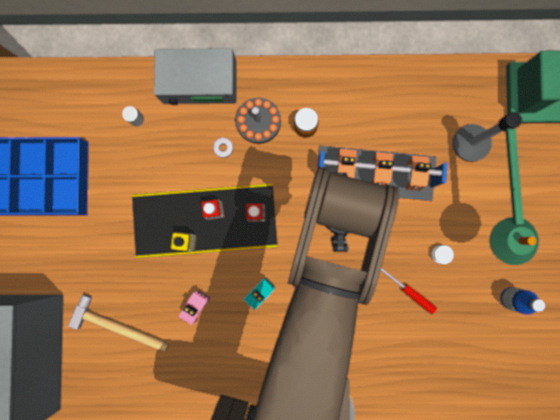

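```bash
python3 - <<'E'
from h import *
im=cv2.imread("pics/t20.png");r=im[225:260,500:555].astype(int)
m=(r[...,2]>180)&(r[...,1]<190)&(r[...,1]>90)&(r[...,0]<60)
ys,xs=np.nonzero(m);print(len(xs),xs.mean()+500,ys.mean()+225,px("top",xs.mean()+500,ys.mean()+225,.29))
crop("t20","t20k",480,210,560,270,8)
# coil crown check: dots at z=.153
E
```

```text
52 531.8846153846154 240.78846153846155 [ 0.4501864  -0.44201597  0.29      ]
```

View pics/t20k.png

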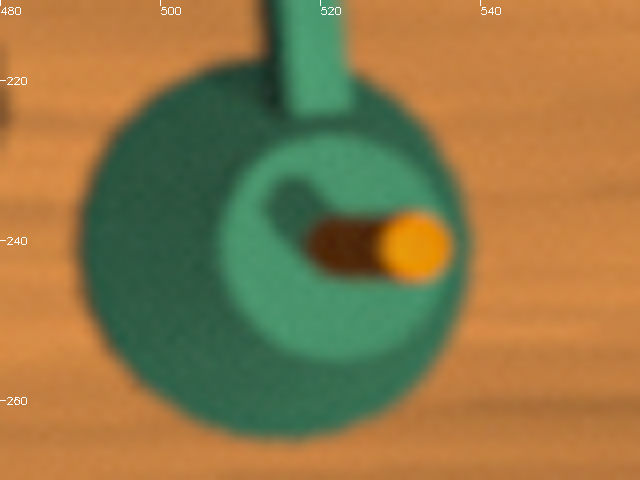

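Emit:
send_rows(
  rows=[
    [0, -0.12, 0, 0],
    [0, -0.27, 0, 0],
    [-0.03, -0.42, 0, 0],
    [-0.06, -0.57, 0, 0],
    [-0.09, -0.72, 0, 0],
    [-0.11, -0.84, 0, 0],
    [-0.12, -0.9, 0, 0],
    [-0.12, -0.9, 0, 0],
  ],
  jaw=0.4,
  newtons=40,
)

```text
time: 45.7
eef_pos: [0.4621, -0.3012, 0.4133]
tcp_rot: [0.707, 0.708, 0.0, -0.001]
contact_force: [-0.6, 0.5, 0.5]
opening: 0.599
```

Emit:
send_rows(
  rows=[
    [-0.02, -0.15, 0, 0],
    [-0.03, -0.3, 0, 0],
    [-0.043, -0.4, 0, 0],
    [-0.043, -0.457, 0, 0],
    [-0.043, -0.457, 0, 0],
    [-0.043, -0.457, 0, 0],
  ],
)

```text
time: 46.45
eef_pos: [0.4497, -0.4368, 0.4142]
tcp_rot: [0.706, 0.709, 0.0, -0.0]
contact_force: [-0.1, -0.2, -0.4]
opening: 0.597
```

Emit:
send_rows(
  rows=[
    [0, 0, -0.15, 0],
    [0, 0, -0.28, 0],
    [0, 0, -0.38, 0],
    [0, 0, -0.44, 0],
    [0, 0, -0.467, 0],
    [0, 0, -0.467, 0],
    [0, 0, -0.467, 0],
  ],
)

```text
time: 47.32
eef_pos: [0.4496, -0.4386, 0.2756]
tcp_rot: [0.706, 0.708, -0.0, 0.001]
contact_force: [-0.3, 0.6, 1.5]
opening: 0.599
```

Emit:
send_rows(
  rows=[
    [0, 0, 0, 0],
    [0, 0, 0, 0],
    [0, 0, 0, 0],
    [0, 0, 0, 0],
    [0, 0, 0, 0],
  ],
  jaw=1,
)

```text
time: 47.95
eef_pos: [0.4496, -0.4384, 0.2748]
tcp_rot: [0.706, 0.708, 0.0, 0.001]
contact_force: [1.5, -0.9, 4.2]
opening: 0.197
```

```bash
python3 - <<'E'
import numpy as np
c=np.array([.709,-.427]);k=np.array([.449,-.439]);r0=k-c;print(np.hypot(*r0))
a0=np.degrees(np.arctan2(r0[1],r0[0]))%360;t=np.array([.631,-.171])-c;a1=np.degrees(np.arctan2(t[1],t[0]));print(a0,a1)
n=14
for i in range(1,n+1):
    th=np.radians((a1-a0)*i/n);R=np.array([[np.cos(th),-np.sin(th)],[np.sin(th),np.cos(th)]]);d=(R@r0-r0)/.3
    print([round(float(d[0]),3),round(float(d[1]),3),0,round(float(np.degrees(th)/360),3)],end=", ")
E
```

```text
0.260276775759959
182.64254529406472 106.94532337737913
[0.0, 0.082, 0, -0.015], [0.008, 0.163, 0, -0.03], [0.023, 0.244, 0, -0.045], [0.046, 0.322, 0, -0.06], [0.077, 0.398, 0, -0.075], [0.114, 0.471, 0, -0.09], [0.158, 0.54, 0, -0.105], [0.208, 0.605, 0, -0.12], [0.264, 0.664, 0, -0.135], [0.326, 0.718, 0, -0.15], [0.392, 0.766, 0, -0.165], [0.463, 0.808, 0, -0.18], [0.537, 0.842, 0, -0.195], [0.614, 0.87, 0, -0.21],
```

Emit:
send_rows(
  rows=[
    [0, 0.04, 0, -0.008],
    [0, 0.082, 0, -0.015],
    [0.008, 0.163, 0, -0.03],
    [0.023, 0.244, 0, -0.045],
    [0.046, 0.322, 0, -0.06],
    [0.077, 0.398, 0, -0.075],
    [0.114, 0.471, 0, -0.09],
    [0.158, 0.54, 0, -0.105],
    [0.208, 0.605, 0, -0.12],
    [0.264, 0.664, 0, -0.135],
    [0.326, 0.718, 0, -0.15],
    [0.392, 0.766, 0, -0.165],
    [0.463, 0.808, 0, -0.18],
    [0.537, 0.842, 0, -0.195],
    [0.614, 0.87, 0, -0.21],
    [0.614, 0.87, 0, -0.21],
    [0.614, 0.87, 0, -0.21],
    [0.614, 0.87, 0, -0.21],
  ],
)

```text
time: 50.2
eef_pos: [0.6334, -0.1774, 0.2747]
tcp_rot: [0.992, 0.127, 0.001, 0.0]
contact_force: [3.0, 0.9, 4.9]
opening: 0.202
```

Emit:
send_rows(
  rows=[
    [0, 0, 0, 0],
    [0, 0, 0, 0],
    [0, 0, 0, 0],
    [0, 0, 0, 0],
    [0, 0, 0.1, 0],
    [0, 0, 0.25, 0],
    [0, 0, 0.45, 0],
    [0, 0, 0.45, 0],
  ],
  jaw=0.3,
)

```text
time: 51.2
eef_pos: [0.6347, -0.1777, 0.4172]
tcp_rot: [0.992, 0.127, 0.006, 0.004]
contact_force: [0.3, 0.3, 0.6]
opening: 0.701
```

Retreat backwards and check.

Emit:
send_rows(
  rows=[
    [-0.1, 0, 0, 0],
    [-0.25, 0, 0, 0],
    [-0.4, 0, 0, 0],
    [-0.5, -0.1, 0, 0],
    [-0.55, -0.25, 0, 0],
    [-0.55, -0.42, 0, 0],
    [-0.55, -0.6, 0, 0],
    [-0.55, -0.75, 0, 0],
    [-0.55, -0.8, 0, 0],
    [-0.55, -0.8, 0, 0],
  ],
)

```text
time: 52.45
eef_pos: [0.4681, -0.4173, 0.4077]
tcp_rot: [0.992, 0.126, -0.0, -0.001]
contact_force: [0.7, 0.7, 0.3]
opening: 0.702
```

```bash
python3 - <<'E'
from h import *
print(monitor.get_state()["eef_pos"])
snap("scene","s21");snap("top","t21");crop("s21","s21c",90,130,440,310,2);crop("t21","t21c",130,90,460,270,2)
E
```

```text
[ 0.46810229 -0.41730926  0.40768149]
```

View pics/s21.png

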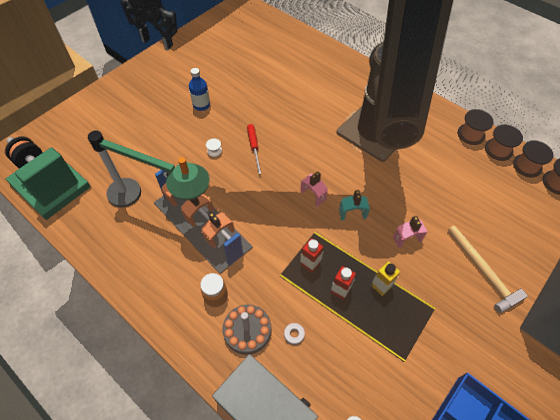

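View pics/t21c.png

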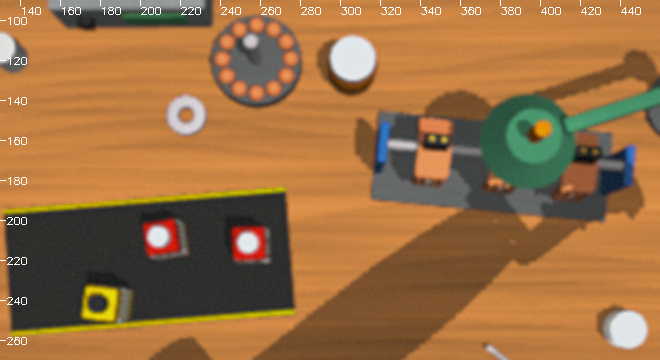

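View pics/s21c.png

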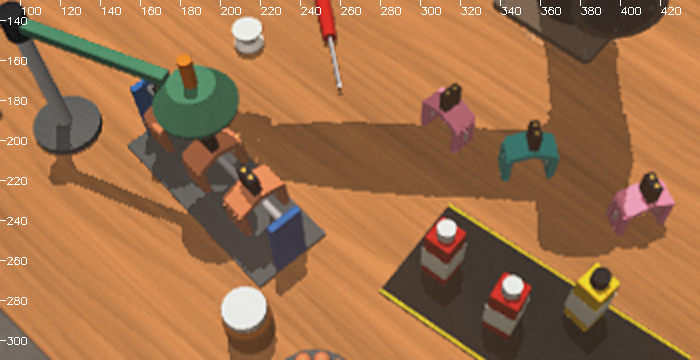

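```bash
python3 - <<'E'
from h import *
np.set_printoptions(precision=3,suppress=True)
m=np.array([.631,-.171])
print("knob",px("top",395+6,153.5,.292)[:2]-m)
# tins in mat frame
c=np.mean([px("top",*p,.003)[:2] for p in((132,195.5),(272.5,185),(277.5,246),(136,257))],0)
for n,p in(("tinA",(208.5,208)),("tinB",(253.5,211)),("mate",(178.5,241.5))): print(n,px("top",*p,.121)[:2]-c)
print([px("top",*p,.153)[:2] for p in((348,159.7),(423,167))])
print(monitor.get_state()["dq"],monitor.get_state()["contact_force"])
workorder.sign_off()
E
```

```text
knob [ 0.001 -0.006]
tinA [ 0.026 -0.031]
tinB [ 0.018 -0.141]
mate [-0.055  0.041]
[array([ 0.643, -0.082]), array([ 0.624, -0.258])]
[ 0.01  -0.014 -0.    -0.002 -0.003 -0.001] [-0.15   0.302 -0.649]
the job is handed in; nothing more can be done
```

The job is done and handed in at about 52 s of the 208 s allowed; `sign_off` gave no verdict.

**What I did:** I swung the lamp aside to about 0.32 m from the bar's middle. I hung all three copper coils on the bar and stood the two red tins that were present upright on the mat beside the yellow one. Then I swung the lamp back over the bar and moved the arm clear.

**Last checks from the camera images and robot state:**
- **Lamp:** the knob is about 6 mm from the bar's middle.
- **Coils:** the two outer coils are within about 5 mm of where I meant to hang them. The middle one is partly hidden under the lamp head in the last picture, but it was hanging straight in the picture before that.
- **Tins:** both red tins and the yellow one stand upright inside the mat's edges.
- **Bystanders and arm:** the bystanders look unmoved and the robot touches nothing.
- **Knocked tin:** I saw no sign of a tin being knocked aside.

**What needed mending:** both tins only turned partly upright in the fingers. I finished them by dragging the bottom edge on the mat; the second leaned slightly too far and was corrected before I let go.

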